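# Make up two battery kits, cells first in, first out

## Task

Make up two battery kits: the protection board and a cell in the long tray, the cell holder and a cell in the nearly square tray, each cell standing upright in its tray's smaller bay and the board and the holder lying flat, right side up, in the larger bays. Use the oldest cells, so take the front two of the lane, then bring the last cell forward to stand at the lane's front stop, leaving the room behind it free for new stock. Set things down without dropping them, let no cell fall over, and leave the multimeter and the solder spool where they are.

Things in the scene. Friction and masses are not known exactly. Their poses are not given: they have to be found in the camera images.
- cell1_mid (a point): light-blue cylindrical battery cell, 32 mm diameter, 70 mm tall, 140 g, standing upright with its small steel pole on top; all three cells are alike. At the start this one is the front one of the row of three in the lane, next to the front stop: the oldest stock. The point is the cell's centre, half-way up; z points up along the cell
- cell2_mid (a point): light-blue cylindrical battery cell, 32 mm diameter, 70 mm tall, 140 g, standing upright with its small steel pole on top; all three cells are alike. At the start this one is the middle one of the row of three in the lane: the second oldest. The point is the cell's centre, half-way up; z points up along the cell
- cell3_mid (a point): light-blue cylindrical battery cell, 32 mm diameter, 70 mm tall, 140 g, standing upright with its small steel pole on top; all three cells are alike. At the start this one is the rear one of the row of three in the lane: the newest. The point is the cell's centre, half-way up; z points up along the cell
- board_mid (a point): battery protection board: green circuit board 64 x 44 mm and 4 mm thick with a finned aluminium heat sink on it, 46 x 36 mm, up to 26 mm total height, brass terminals at its +x end, 90 g. It lies flat, fins up. Point: middle of the board's outline, half-way up (13 mm above its underside); the heat sink's middle is 6 mm towards -x from it. x along the 64 mm side, z up; grip it across the 36 mm width of the heat sink (along y)
- holder_mid (a point): single-cell battery holder: open-topped black plastic box with steel contacts at its ends, 82 mm long (x), 37 mm wide (y), 26 mm high, walls 3 mm, 50 g, lying flat with the opening up. Point: centre of its outline, half-way up (13 mm above its underside); z up. Grip it across its 37 mm width (along y)
- tray_long: the long kit tray: low blue plastic tray 196 x 72 mm, rim 12 mm high, floor 3 mm thick, walls 3 mm, fixed to the bench. Origin: centre of its underside; x along the 196 mm side. One divider, as high as the rim, runs across it at x = -37 mm: the small bay (56 x 66 mm inside, centre x = -67 mm, y = 0) is on the -x side, the large bay (130 x 66 mm inside, centre x = +30 mm, y = 0) on the +x side
- tray_square: the nearly square kit tray: low blue plastic tray 120 mm (x) by 136 mm (y), rim 12 mm high, floor 3 mm thick, walls 3 mm, fixed to the bench. Origin: centre of its underside. One divider, as high as the rim, runs along x at y = -13.5 mm: the smaller bay (114 x 50 mm inside, centre x = 0, y = -40 mm) is on the -y side, the larger bay (114 x 77 mm inside, centre x = 0, y = +26.5 mm) on the +y side
- lane: the cell lane: orange plastic U-shaped channel 206 x 54 mm, fixed to the bench, floor 3 mm thick, side walls 14 mm high and 46 mm apart inside. Its x axis runs along it from the front to the rear. The front end, nearer the robot, has a low stop 10 mm high whose inner face is at x = -98 mm; the rear end has a 32 mm high back plate. Origin: centre of its underside. A cell touching the front stop has its axis at x = -82 mm
- multimeter: red and black multimeter lying on the bench, 150 x 76 x 38 mm, not part of the job. Origin: centre of its underside
- spool: spool of solder standing on its flange, white flanges 60 mm diameter, 40 mm high, not part of the job. Origin: centre of its underside

How it is judged:
At the end, for the whole second after the job is handed in: Board flat on the floor of the long tray's large bay, holder flat in the square tray's larger bay; the two front cells upright (0.08 rad) on the floors of the two smaller bays, one each; the third cell upright in the lane within 15 mm of the front stop; all released and at rest (x of board_mid in the frame of tray_long between -0.0355 and 0.095 m and y of board_mid in the frame of tray_long between -0.033 and 0.033 m and z of board_mid in the frame of tray_long below 0.02 m and angle between each of board_mid, holder_mid's own z axis and vertical below 0.1 rad and x of holder_mid in the frame of tray_square between -0.057 and 0.057 m and y of holder_mid in the frame of tray_square between -0.012 and 0.065 m and z of holder_mid in the frame of tray_square below 0.02 m and ((x of cell1_mid in the frame of tray_long between -0.095 and -0.039 m and y of cell1_mid in the frame of tray_long between -0.033 and 0.033 m and z of cell1_mid in the frame of tray_long below 0.042 m and x of cell2_mid in the frame of tray_square between -0.057 and 0.057 m and y of cell2_mid in the frame of tray_square between -0.065 and -0.015 m and z of cell2_mid in the frame of tray_square below 0.042 m) or (x of cell2_mid in the frame of tray_long between -0.095 and -0.039 m and y of cell2_mid in the frame of tray_long between -0.033 and 0.033 m and z of cell2_mid in the frame of tray_long below 0.042 m and x of cell1_mid in the frame of tray_square between -0.057 and 0.057 m and y of cell1_mid in the frame of tray_square between -0.065 and -0.015 m and z of cell1_mid in the frame of tray_square below 0.042 m)) and x of cell3_mid in the frame of lane between -0.098 and -0.067 m and y of cell3_mid in the frame of lane between -0.023 and 0.023 m and z of cell3_mid in the frame of lane below 0.042 m and angle between each of cell1_mid, cell2_mid, cell3_mid's own z axis and vertical below 0.08 rad and linear speed of each of cell1, cell2, cell3, board, holder below 0.02 m/s); the robot touches nothing.
It fails at once if a cell is knocked over (angle between any of cell1_mid, cell2_mid, cell3_mid's own z axis and vertical above 0.7 rad).
It fails at once if a cell or part is dropped: it falls freely by more than about 25 mm ((contact force between the fingers and cell1 below 0.05 N and linear speed of cell1 above 0.7 m/s) or (contact force between the fingers and cell2 below 0.05 N and linear speed of cell2 above 0.7 m/s) or (contact force between the fingers and cell3 below 0.05 N and linear speed of cell3 above 0.7 m/s) or (contact force between the fingers and board below 0.05 N and linear speed of board above 0.7 m/s) or (contact force between the fingers and holder below 0.05 N and linear speed of holder above 0.7 m/s)).
It fails at once if the multimeter or the solder spool is shifted by more than 20 mm (distance of any of multimeter, spool from where it was at the start of the episode above 0.02 m).
It also fails if it takes over 120 s, if anything falls off the work surface, if the arm or the gripper's body presses on something with over 40 N, if the wrist force passes 120 N, or if a joint passes its speed limit or range.

## Robot

A 6-joint arm with a two-finger parallel gripper is mounted at the origin on the work surface. World frame = base frame: x ahead of the robot, y to its left, z up, the work surface at z = 0. Lengths are in m, angles in rad, forces in N, time in s.
With the tool pointing down it reaches from about 0.3 to 0.85 m from the base axis. Payload 5.4 kg.
Tool frame: the origin (TCP) lies at the very end of the fingers, on their centre line; the grasp point (between the pads) lies 19 mm behind it (pinch_z is the distance from the TCP to the grasp point, in m); z points along the fingers, y is the line along which they close (so a half turn about z gives the same grasp; the last joint's range is limited). The gripper opens to 85 mm and grips with 20 to 120 N. Pads are 22 mm wide; open, the fingers measure 114 mm over their backs; the gripper's body (76 mm by 85 mm) begins 54 mm behind the grasp point. The pads swing forward as they close: fully open they stand 13 mm farther back than shut.
Start: joints at [-1.365, 0.158, 1.597, -0, 1.386, -0.21], TCP at [0.232, -0.526, 0.231] pointing down, gripper open.
Joint ranges: [-2.91, 2.91], [-0.94, 2.29], [0.18, 2.7], [-1.29, 4.43], [0.17, 2.64], [-3, 3]. Speed limits (rad/s): [2.57, 2.57, 3.14, 3.14, 3.14, 3.14].

## Interface

Orientations are given as a 3x3 rotation matrix whose columns are the frame's x, y, z axes.
In Python, from station import * gives the robot as it stands.
- The arm moves only by the tool move_arm, never from a script. Its argument "increments" is a list of rows, each a list of 3 entries, a list of its own where there are three numbers: the shift along the tool's x, y, z in units of 25 mm (1.0 is 25 mm), then the turn, a rotation vector about the tool's x, y, z in rad, then the opening, from 0 (shut) to 1 (fully open). A call has 1 to 5 rows; each row shifts and turns the commanded pose from where the row before left it, along the tool's axes as they then stand; what a row does not reach is not made up. A row lasts 1/12 s, in which the tool goes at most 41.7 mm and 7.16 degrees, less where a joint would pass 70% of its speed; a pose out of reach is approached as far as the arm can. A call is refused whole if a number of a shift passes 1 or a number of a turn 0.125, either way. A call with a gripper value outside its range is refused whole. The fingers move at their own pace and stop on an object; "grip_force" is the grip in N (left out, the last holds). Time passes only in rows, so rows that do not move let the fingers close. It gives the time, the measured TCP pose, the force, the opening and the grip force at its end, in the units of the state.
- get_obs(): the state, without advancing time (a new reading comes with each control period).
- read_camera(name): name is "side" or "top"; returns the picture (400x640x3 uint8, red, green, blue); there is no depth.
- calibration(name): a dict with "K" (3x3 intrinsics, pixels), "rvec" (rotation vector, rad) and "tvec" (3), from world to camera coordinates, as OpenCV has them. Camera axes: x right, y down, z forward; pixel columns grow to the right and rows downward; lengths in m; the calibration is good to about 2 mm. A picture is of the moment at which its call begins. calibration takes no time and is no camera call.
- hand_in(): hands the job in; it is judged then, once.
The state is a dict: "t": time; "joint_positions": joint angles; "joint_vel": joint speeds; "joint_torque": joint torques, N m; "eef_pos": TCP position; "orientation": TCP orientation; "force": force on the tool from outside, world axes, zero at the start; "moment": the same for the moment, N m; "opening": finger opening in m; "finger_force": force on a finger pad.
Only numpy, scipy, OpenCV 4.12 (cv2) and the standard library are available. Lean on these libraries where they do the work, as an engineer would, in place of code of your own. Each camera call takes 0.05 s, during which the arm holds its last target. There are 200 camera calls.

## Working session

There is one attempt and no reset: what is moved stays moved. The work goes in short steps, Python scripts to look and compute and a tool call to move; the robot and the scene stay as the last step left them, time stands still between calls to the robot, and variables do not carry over. Pictures are saved under pics/ and viewed, at most 14 in all, crops included, and the job is handed in when it is done.

Besides the shell and the picture viewer there is one more tool, called after ">>>" as name(argument=value, ...), one argument or row to a line, values as JSON. move_arm: Moves the arm, as the interface text tells. Its arguments: {"type":"object","properties":{"increments":{"type":"array"},"grip_force":{"type":"number"}},"required":["increments"]}

```bash
mkdir -p pics; ls
python3 - <<'E'
from station import *
import cv2
for n in("top","side"):
    cv2.imwrite(f"pics/{n}0.png",read_camera(n)[:,:,::-1])
    print(n,calibration(n))
o=get_obs();print(o["t"],o["eef_pos"],o["orientation"],o["opening"])
E
```

```text
pics
top {'K': array([[381.32813379,   0.        , 314.57468295],
       [  0.        , 381.32813379, 204.25560684],
       [  0.        ,   0.        ,   1.        ]]), 'rvec': array([ 1.98791728, -2.23130339,  0.25048296]), 'tvec': array([0.05490461, 0.58367145, 0.77646321])}
side {'K': array([[448.32727186,   0.        , 321.97668988],
       [  0.        , 448.32727186, 194.5631204 ],
       [  0.        ,   0.        ,   1.        ]]), 'rvec': array([ 0.69495974, -2.4278934 ,  1.35307136]), 'tvec': array([0.46939128, 0.20064407, 0.81913755])}
0.1 [ 0.23211978 -0.52546361  0.23040454] [[ 9.14798902e-01  4.03909439e-01 -3.65839885e-04]
 [ 4.03909451e-01 -9.14797392e-01  1.69930403e-03]
 [ 3.51695563e-04 -1.70228765e-03 -9.99998489e-01]] 0.08520647395932485
```

View pics/top0.png

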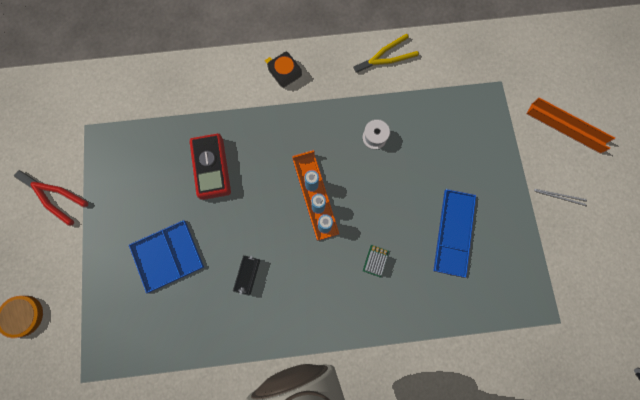

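View pics/side0.png

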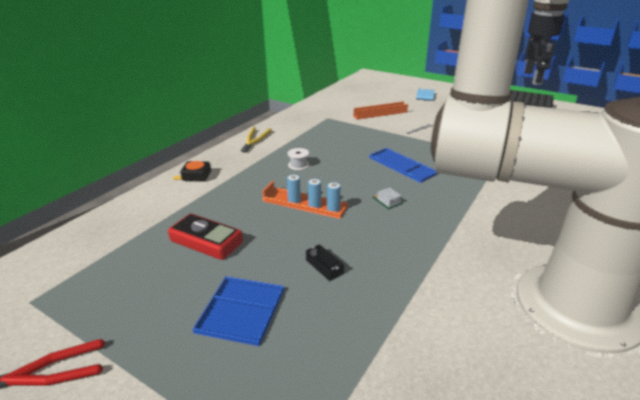

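The top view shows the square tray at (168,256), holder at (250,275), lane at (316,195) with its front near (325,235), board at (376,261) with terminals up-image, and long tray at (456,233) with its small bay at the bottom. Next I measure them on planes of known height.

```bash
cat > h.py <<'E'
from station import *
import cv2, numpy as np
def px2w(n,uv,z):
    c=calibration(n);R=cv2.Rodrigues(c["rvec"])[0];t=c["tvec"]
    p=cv2.undistortPoints(np.float64(uv).reshape(-1,1,2),c["K"],None).reshape(-1,2)
    d=np.c_[p,np.ones(len(p))]@R; o=-R.T@t
    return o+d*((z-o[2])/d[:,2])[:,None]
def w2px(n,P):
    c=calibration(n);return cv2.projectPoints(np.float64(P).reshape(-1,1,3),c["rvec"],c["tvec"],c["K"],None)[0].reshape(-1,2)
def ortho(im,n,z,x0,x1,y0,y1,s):
    "top-down view at height z; up = +x, left = +y, s px per m"
    W,H=int((y1-y0)*s),int((x1-x0)*s)
    j,i=np.meshgrid(np.arange(W),np.arange(H))
    P=np.stack([x1-i/s,y1-j/s,np.full(i.shape,z)],-1)
    m=w2px(n,P).reshape(H,W,2).astype(np.float32)
    return cv2.remap(im,m[...,0],m[...,1],cv2.INTER_CUBIC)
E
python3 - <<'E'
from h import *
im=cv2.imread("pics/top0.png");hsv=cv2.cvtColor(im,cv2.COLOR_BGR2HSV)
def rect(name,mask,z,box):
    m=np.zeros_like(mask);u0,v0,u1,v1=box;m[v0:v1,u0:u1]=mask[v0:v1,u0:u1]
    c=max(cv2.findContours(m,cv2.RETR_EXTERNAL,cv2.CHAIN_APPROX_NONE)[0],key=cv2.contourArea)
    P=px2w("top",c.reshape(-1,2),z)[:,:2].astype(np.float32)
    (x,y),(w,h),a=cv2.minAreaRect(P); print(name,np.round([x,y,w,h],4),round(a,1))
blue=cv2.inRange(hsv,(105,130,40),(130,255,255));orange=cv2.inRange(hsv,(5,150,60),(18,255,255))
rect("sq",blue,.012,(110,200,230,310));rect("long",blue,.012,(420,170,500,290))
rect("lane",orange,.012,(280,140,350,250))
rect("holder",cv2.inRange(hsv,(0,0,0),(180,255,45)),.026,(225,240,275,305))
s=700
o=np.vstack([ortho(im,"top",z,.25,.52,-.45,.55,790) for z in(.012,.07)])
o=ortho(im,"top",.026,.25,.62,-.35,.35,1140)
cv2.imwrite("pics/o1.png",o)
a=ortho(im,"top",.07,.35,.6,-.1,.15,1600);b=ortho(im,"top",.026,.3,.45,-.2,-.05,2600)
cv2.imwrite("pics/o2.png",np.hstack([a,b[:400,:390]]))
print(px2w("top",[[312,177],[319,201],[326,222]],.07),px2w("top",[[376,261],[168,256],[456,233]],.02))
E
```

```text
sq [0.5176 0.3361 0.1198 0.1368] 18.6
long [ 0.4958 -0.3286  0.0749  0.1951] 71.6
lane [ 0.6227 -0.0173  0.2135  0.0545] 9.9
holder [0.453  0.1543 0.0376 0.0773] 69.0Traceback (most recent call last):
  File "<stdin>", line 17, in <module>
    return _nx.concatenate(arrs, 1, dtype=dtype, casting=casting)
           ~~~~~~~~~~~~~~~^^^^^^^^^^^^^^^^^^^^^^^^^^^^^^^^^^^^^^^
ValueError: all the input array dimensions except for the concatenation axis must match exactly, but along dimension 0, the array at index 0 has size 400 and the array at index 1 has size 390
```

View pics/o1.png

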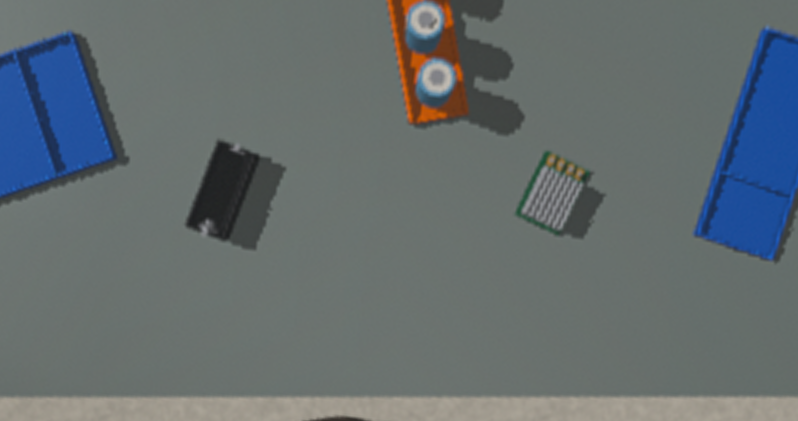

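The rectified view (1140 px/m) shows the holder at (222,190), the board at (553,195) with terminals up-right, and the dividers of both trays. The measured sizes match the given ones to within 5 mm. I still need finer crops of the cells and board.

Run:
```python
from h import *
im=cv2.imread("pics/top0.png")
a=ortho(im,"top",.07,.48,.73,-.1,.1,1600);b=ortho(im,"top",.026,.4,.5,-.2,-.1,4000)
c=ortho(im,"top",.026,.4,.5,.1,.2,4000)
cv2.imwrite("pics/o3.png",np.hstack([a,cv2.resize(np.vstack([b,c]),(200,400))]))
cv2.imwrite("pics/o3.png",np.hstack([a,b]))
hsv=cv2.cvtColor(im,cv2.COLOR_BGR2HSV)
g=cv2.inRange(hsv[245:280,360:395],(50,90,20),(85,255,255))
v,u=np.nonzero(g);P=px2w("top",np.c_[u+360,v+245],.004)[:,:2].astype(np.float32)
print("board green z=.004",cv2.minAreaRect(P))
```

```text
Traceback (most recent call last):
ValueError: all the input array dimensions except for the concatenation axis must match exactly, but along dimension 0, the array at index 0 has size 400 and the array at index 1 has size 399
```

View pics/o3.png

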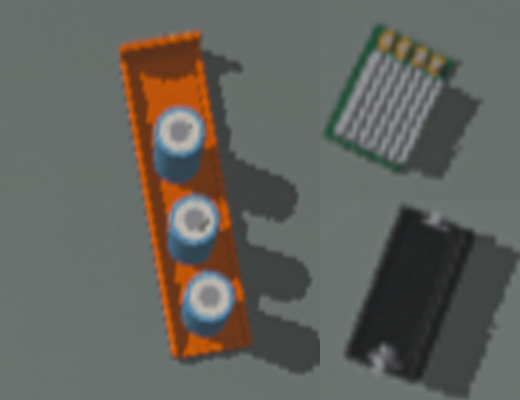

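The right-hand panels agree: heat sink 38 x 47 mm at (.447,-.135), yaw -23.6°; holder at (.4535,.154), yaw -20.6°; cells at (.545,-.031), (.593,-.022) and (.649,-.0125); lane yaw 10°. Next is a planning helper, starting with the board.

```bash
cat >> h.py <<'E'
def plan(*wps):
    "way points (x,y,z,yaw deg): turn needed about tool z, then shift in units in the turned frame"
    o=get_obs();p=np.array(o["eef_pos"]);R=np.array(o["orientation"]);yaw=np.degrees(np.arctan2(R[1,0],R[0,0]))
    print("t",round(o["t"],2),"pos",p.round(4),"yaw",round(yaw,1),"tilt",R[:2,2].round(4),"open",round(o["opening"],4),"F",np.round(o["force"],1))
    for x,y,z,w in wps:
        c,s=np.cos(np.radians(w)),np.sin(np.radians(w));d=(np.array([x,y,z])-p)/.025
        print("turn z",round(np.radians(yaw-w),3),"shift",np.round([c*d[0]+s*d[1],s*d[0]-c*d[1],-d[2]],2))
        p=np.array([x,y,z]);yaw=w
BOARD=(.447,-.135);HOLD=(.4535,.1542);C1=(.545,-.0313);C2=(.5931,-.0219);C3=(.6488,-.0125)
E
python3 -c "
from h import *
plan((*BOARD,.10,-23.6),(*BOARD,.010,-23.6))"
```

```text
t 0.1 pos [ 0.2321 -0.5255  0.2304] yaw 23.8 tilt [-0.0004  0.0017] open 0.0852 F [0.2 0.2 0.8]
turn z 0.828 shift [  1.62 -17.75   5.22]
turn z 0.0 shift [ 0.  -0.   3.6]
```

>>> move_arm(
  increments=[
    [[0,0,0.74],[0,0,0.118],0.7],
    [[0,0,0.74],[0,0,0.118],0.7],
    [[0,0,0.74],[0,0,0.118],0.7],
    [[0,0,0.74],[0,0,0.118],0.7],
    [[0,0,0.74],[0,0,0.118],0.7],
  ],
  grip_force=30,
)

```text
t: 0.52
eef_pos: [0.2321, -0.5255, 0.1374]
orientation: [[0.984, -0.179, -0.0], [-0.179, -0.984, 0.001], [-0.0, -0.001, -1.0]]
force: [-0.3, 0.1, 0.2]
opening: 0.0597
finger_force: 0.0
```

>>> move_arm(
  increments=[
    [[0,0,0.74],[0,0,0.118],0.7],
    [[0,0,0.74],[0,0,0.12],0.7],
    [[0.09,-0.97,0],[0,0,0],0.7],
    [[0.09,-0.97,0],[0,0,0],0.7],
    [[0.09,-0.97,0],[0,0,0],0.7],
  ],
)

```text
t: 0.93
eef_pos: [0.2675, -0.4607, 0.1007]
orientation: [[0.916, -0.402, -0.001], [-0.402, -0.916, 0.002], [-0.001, -0.002, -1.0]]
force: [-0.2, -0.1, 1.0]
opening: 0.0599
finger_force: 0.0
```

>>> move_arm(
  increments=[
    [[0.09,-0.98,0],[0,0,0],0.7],
    [[0.09,-0.98,0],[0,0,0],0.7],
    [[0.09,-0.98,0],[0,0,0],0.7],
    [[0.09,-0.98,0],[0,0,0],0.7],
    [[0.09,-0.98,0],[0,0,0],0.7],
  ],
)

```text
t: 1.35
eef_pos: [0.3272, -0.3529, 0.1014]
orientation: [[0.916, -0.401, -0.0], [-0.401, -0.916, 0.001], [-0.001, -0.001, -1.0]]
force: [0.1, -0.5, 0.4]
opening: 0.0596
finger_force: 0.0
```

>>> move_arm(
  increments=[
    [[0.09,-0.98,0],[0,0,0],0.7],
    [[0.09,-0.98,0],[0,0,0],0.7],
    [[0.09,-0.98,0],[0,0,0],0.7],
    [[0.09,-0.98,0],[0,0,0],0.7],
    [[0.09,-0.98,0],[0,0,0],0.7],
  ],
)

```text
t: 1.77
eef_pos: [0.3865, -0.2452, 0.1015]
orientation: [[0.916, -0.401, -0.0], [-0.401, -0.916, 0.001], [-0.001, -0.0, -1.0]]
force: [0.4, 0.7, -0.1]
opening: 0.06
finger_force: 0.0
```

>>> move_arm(
  increments=[
    [[0.09,-0.98,0],[0,0,0],0.7],
    [[0.09,-0.98,0],[0,0,0],0.7],
    [[0.09,-0.98,0],[0,0,0],0.7],
    [[0.09,-0.98,0],[0,0,0],0.7],
    [[0.09,-0.98,0],[0,0,0],0.7],
  ],
)

```text
t: 2.18
eef_pos: [0.4459, -0.1375, 0.1015]
orientation: [[0.916, -0.401, -0.0], [-0.401, -0.916, 0.0], [-0.001, -0.0, -1.0]]
force: [-0.1, -0.2, -0.6]
opening: 0.0593
finger_force: 0.0
```

Run:
```python
from h import *
im=read_camera("side")[:,:,::-1];t=read_camera("top")[:,:,::-1]
plan((*BOARD,.03,-23.6),(*BOARD,.010,-23.6))
u=w2px("side",[[*BOARD,.03]])[0].astype(int);v=w2px("top",[[*BOARD,.03]])[0].astype(int)
f=lambda i,u:cv2.resize(i[max(0,u[1]-60):u[1]+40,u[0]-60:u[0]+60],None,fx=3.3,fy=3.3,interpolation=2)
cv2.imwrite("pics/b1.png",np.hstack([f(im,u),f(t,v)]))
```

```text
t 2.28 pos [ 0.4463 -0.1361  0.1014] yaw -23.4 tilt [-0.0005  0.0014] open 0.0596 F [-1.3  0.7 -0.5]
turn z 0.003 shift [ 0.01 -0.05  2.85]
turn z 0.0 shift [ 0.  -0.   0.8]
```

View pics/b1.png

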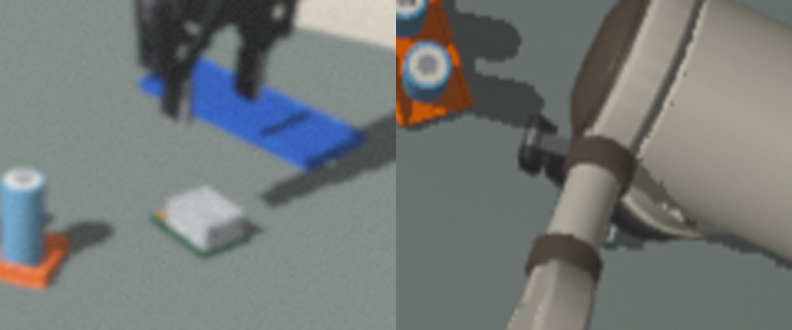

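The side crop shows the open fingers squarely above the board at about (205,210). Motion tracks the commands, so I descend and grip.

>>> move_arm(
  increments=[
    [[0,0,0.9],[0,0,0],0.7],
    [[0,0,0.9],[0,0,0],0.7],
    [[0,0,0.9],[0,0,0],0.7],
    [[0,0,0.6],[0,0,0],0.7],
    [[0,0,0.35],[0,0,0],0.7],
  ],
)

```text
t: 2.7
eef_pos: [0.4439, -0.1385, 0.0084]
orientation: [[0.916, -0.401, -0.003], [-0.401, -0.916, 0.002], [-0.004, -0.0, -1.0]]
force: [-0.4, -0.2, 0.2]
opening: 0.0599
finger_force: 0.0
```

>>> move_arm(
  increments=[
    [[0,0,0],[0,0,0],0.2],
    [[0,0,0],[0,0,0],0.2],
    [[0,0,0],[0,0,0],0.2],
    [[0,0,0],[0,0,0],0.2],
    [[0,0,0],[0,0,0],0.2],
  ],
)

```text
t: 3.12
eef_pos: [0.4464, -0.1393, 0.0115]
orientation: [[0.916, -0.401, 0.002], [-0.401, -0.916, -0.001], [0.002, 0.0, -1.0]]
force: [0.3, -0.4, -0.2]
opening: 0.0354
finger_force: 31.0
```

>>> move_arm(
  increments=[
    [[0,0,-0.3],[0,0,0],0.2],
    [[0,0,-0.6],[0,0,0],0.2],
    [[0,0,-0.6],[0,0,0],0.2],
    [[0,0,-0.6],[0,0,0],0.2],
    [[0,0,0],[0,0,0],0.2],
  ],
)

```text
t: 3.53
eef_pos: [0.4481, -0.1403, 0.0667]
orientation: [[0.916, -0.4, 0.006], [-0.4, -0.916, -0.004], [0.007, 0.001, -1.0]]
force: [0.4, -1.3, -1.1]
opening: 0.0351
finger_force: 31.0
```

Run:
```python
from h import *
im=read_camera("side")[:,:,::-1]
plan((.5186,-.3362,.06,-18.4),(.5186,-.3362,.0145,-18.4))
u=w2px("side",[[*BOARD,.05]])[0].astype(int)
f=lambda i,u:cv2.resize(i[max(0,u[1]-60):u[1]+40,u[0]-60:u[0]+60],None,fx=3.3,fy=3.3,interpolation=2)
cv2.imwrite("pics/b2.png",f(im,u))
```

```text
t 3.58 pos [ 0.4473 -0.1398  0.0651] yaw -23.6 tilt [ 0.0041 -0.0026] open 0.0357 F [-0.8 -0.1 -0.6]
turn z -0.091 shift [5.19 6.56 0.2 ]
turn z 0.0 shift [ 0.   -0.    1.82]
```

View pics/b2.png

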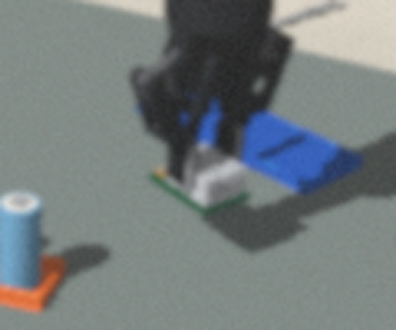

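The board is held level (opening 35 mm), so I carry it to the long tray's large bay.

>>> move_arm(
  increments=[
    [[0.65,0.82,0],[0,0,-0.02],0.2],
    [[0.65,0.82,0],[0,0,-0.02],0.2],
    [[0.65,0.82,0],[0,0,-0.02],0.2],
    [[0.65,0.82,0],[0,0,-0.02],0.2],
    [[0.65,0.82,0],[0,0,-0.011],0.2],
  ],
)

```text
t: 4.0
eef_pos: [0.4837, -0.2645, 0.0619]
orientation: [[0.949, -0.315, -0.001], [-0.315, -0.949, 0.001], [-0.002, -0.001, -1.0]]
force: [-0.2, 0.4, -1.2]
opening: 0.0352
finger_force: 31.0
```

>>> move_arm(
  increments=[
    [[0.65,0.82,0],[0,0,0],0.2],
    [[0.65,0.82,0],[0,0,0],0.2],
    [[0.65,0.82,0],[0,0,0],0.2],
    [[0,0,0],[0,0,0],0.2],
    [[0,0,0],[0,0,0],0.2],
  ],
)

```text
t: 4.42
eef_pos: [0.5106, -0.3382, 0.062]
orientation: [[0.948, -0.317, -0.001], [-0.317, -0.948, 0.001], [-0.001, -0.001, -1.0]]
force: [-0.3, 0.2, -1.3]
opening: 0.0356
finger_force: 31.0
```

```bash
python3 -c "
from h import *
plan((.5186,-.3362,.03,-18.4),(.5186,-.3362,.0145,-18.4))"
```

```text
t 4.42 pos [ 0.5106 -0.3382  0.062 ] yaw -18.5 tilt [-0.0009  0.001 ] open 0.0356 F [-0.3  0.2 -1.3]
turn z -0.001 shift [ 0.28 -0.18  1.28]
turn z 0.0 shift [ 0.   -0.    0.62]
```

>>> move_arm(
  increments=[
    [[0.28,-0.18,0.5],[0,0,0],0.2],
    [[0,0,0.6],[0,0,0],0.2],
    [[0,0,0.4],[0,0,0],0.2],
    [[0,0,0.25],[0,0,0],0.2],
    [[0,0,0.15],[0,0,0],0.2],
  ],
)

```text
t: 4.83
eef_pos: [0.518, -0.3341, 0.014]
orientation: [[0.949, -0.315, -0.002], [-0.315, -0.949, 0.002], [-0.003, -0.001, -1.0]]
force: [-0.4, -0.3, -0.2]
opening: 0.035
finger_force: 31.1
```

>>> move_arm(
  increments=[
    [[0,0,0],[0,0,0],0.2],
    [[0,0,0],[0,0,0],0.2],
  ],
)

```text
t: 5.0
eef_pos: [0.5191, -0.3356, 0.0159]
orientation: [[0.949, -0.316, 0.0], [-0.316, -0.949, -0.0], [0.0, 0.0, -1.0]]
force: [0.2, 0.9, -0.7]
opening: 0.035
finger_force: 31.0
```

Run:
```python
from h import *
im=read_camera("side")[:,:,::-1]
plan((.5186,-.3362,.0145,-18.4))
u=w2px("side",[[.5186,-.3362,.02]])[0].astype(int);print(u)
cv2.imwrite("pics/b3.png",cv2.resize(im[u[1]-50:u[1]+40,u[0]-60:u[0]+60],None,fx=4,fy=4,interpolation=2))
```

```text
t 5.05 pos [ 0.5194 -0.3358  0.0162] yaw -18.4 tilt [ 0.0008 -0.0009] open 0.035 F [-0.3 -0.5 -1.3]
turn z -0.0 shift [-0.02  0.02  0.07]
[394 156]
```

View pics/b3.png

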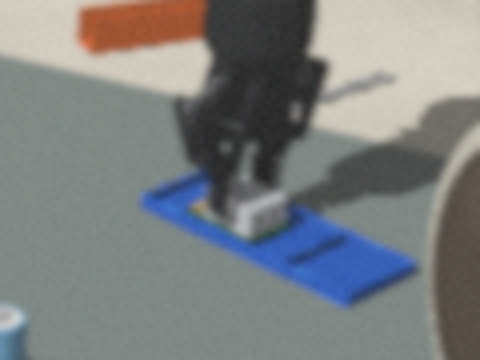

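The board is within the large bay, about 2 mm above the floor. I lower it, release, and rise.

>>> move_arm(
  increments=[
    [[0,0,0.06],[0,0,0],0.2],
    [[0,0,0.04],[0,0,0],0.2],
    [[0,0,0],[0,0,0],0.52],
    [[0,0,0],[0,0,0],0.52],
    [[0,0,0],[0,0,0],0.52],
  ],
)

```text
t: 5.47
eef_pos: [0.5191, -0.3356, 0.0132]
orientation: [[0.949, -0.316, 0.0], [-0.316, -0.949, -0.0], [0.0, 0.0, -1.0]]
force: [0.5, 0.4, -0.8]
opening: 0.0449
finger_force: 0.0
```

>>> move_arm(
  increments=[
    [[0,0,-0.4],[0,0,0],0.52],
    [[0,0,-0.8],[0,0,0],0.52],
    [[0,0,-0.9],[0,0,0],0.6],
    [[0,0,-0.9],[0,0,0],0.7],
    [[0,0,-0.5],[0,0,0],0.7],
  ],
)

```text
t: 5.88
eef_pos: [0.5202, -0.3367, 0.1043]
orientation: [[0.949, -0.316, 0.003], [-0.316, -0.949, -0.003], [0.004, 0.002, -1.0]]
force: [-0.4, -0.8, 0.5]
opening: 0.0597
finger_force: 0.0
```

```bash
python3 -c "
from h import *
plan((*HOLD,.10,-20.6),(*HOLD,.01,-20.6))"
```

```text
t 5.88 pos [ 0.5202 -0.3367  0.1043] yaw -18.4 tilt [ 0.0033 -0.0032] open 0.0597 F [-0.4 -0.8  0.5]
turn z 0.038 shift [ -9.41 -17.44   0.17]
turn z 0.0 shift [ 0.  -0.   3.6]
```

>>> move_arm(
  increments=[
    [[0,0,0],[0,0,0.038],0.7],
    [[-0.47,-0.872,0],[0,0,0],0.7],
    [[-0.47,-0.872,0],[0,0,0],0.7],
    [[-0.47,-0.872,0],[0,0,0],0.7],
    [[-0.47,-0.872,0],[0,0,0],0.7],
  ],
)

```text
t: 6.3
eef_pos: [0.5053, -0.2363, 0.1007]
orientation: [[0.936, -0.352, 0.0], [-0.352, -0.936, 0.0], [-0.0, -0.0, -1.0]]
force: [1.0, -0.4, 0.4]
opening: 0.0598
finger_force: 0.0
```

>>> move_arm(
  increments=[
    [[-0.47,-0.872,0],[0,0,0],0.7],
    [[-0.47,-0.872,0],[0,0,0],0.7],
    [[-0.47,-0.872,0],[0,0,0],0.7],
    [[-0.47,-0.872,0],[0,0,0],0.7],
    [[-0.47,-0.872,0],[0,0,0],0.7],
  ],
)

```text
t: 6.72
eef_pos: [0.4886, -0.1135, 0.1008]
orientation: [[0.936, -0.352, 0.0], [-0.352, -0.936, -0.0], [0.0, -0.0, -1.0]]
force: [-0.0, -0.9, 0.2]
opening: 0.0599
finger_force: 0.0
```

>>> move_arm(
  increments=[
    [[-0.47,-0.872,0],[0,0,0],0.7],
    [[-0.47,-0.872,0],[0,0,0],0.7],
    [[-0.47,-0.872,0],[0,0,0],0.7],
    [[-0.47,-0.872,0],[0,0,0],0.7],
    [[-0.47,-0.872,0],[0,0,0],0.7],
  ],
)

```text
t: 7.13
eef_pos: [0.472, 0.0092, 0.1009]
orientation: [[0.936, -0.352, 0.0], [-0.352, -0.936, -0.0], [0.0, -0.0, -1.0]]
force: [1.1, 0.1, -0.3]
opening: 0.0596
finger_force: 0.0
```

>>> move_arm(
  increments=[
    [[-0.47,-0.872,0],[0,0,0],0.7],
    [[-0.47,-0.872,0],[0,0,0],0.7],
    [[-0.47,-0.872,0],[0,0,0],0.7],
    [[-0.47,-0.872,0],[0,0,0],0.7],
    [[-0.47,-0.872,0],[0,0,0],0.7],
  ],
)

```text
t: 7.55
eef_pos: [0.4553, 0.1319, 0.1009]
orientation: [[0.936, -0.352, 0.0], [-0.352, -0.936, 0.0], [0.0, -0.0, -1.0]]
force: [0.0, 0.1, -0.1]
opening: 0.0595
finger_force: 0.0
```

>>> move_arm(
  increments=[
    [[-0.47,-0.872,0],[0,0,0],0.7],
    [[0,0,0],[0,0,0],0.7],
    [[0,0,0],[0,0,0],0.7],
  ],
)

```text
t: 7.8
eef_pos: [0.452, 0.156, 0.1007]
orientation: [[0.937, -0.349, 0.0], [-0.349, -0.937, -0.0], [0.0, 0.0, -1.0]]
force: [-0.1, -0.9, 0.1]
opening: 0.06
finger_force: 0.0
```

Run:
```python
from h import *
im=read_camera("side")[:,:,::-1]
plan((*HOLD,.01,-20.6))
u=w2px("side",[[*HOLD,.03]])[0].astype(int);v=w2px("side",[[.5186,-.3362,.02]])[0].astype(int)
f=lambda u:cv2.resize(im[u[1]-60:u[1]+40,u[0]-60:u[0]+60],None,fx=3.3,fy=3.3,interpolation=2)
cv2.imwrite("pics/b4.png",np.hstack([f(u),f(v)]))
```

```text
t 7.85 pos [0.4522 0.1552 0.1007] yaw -20.5 tilt [ 0.0001 -0.0004] open 0.0601 F [0.5 0.3 0.3]
turn z 0.001 shift [0.06 0.02 3.63]
```

View pics/b4.png

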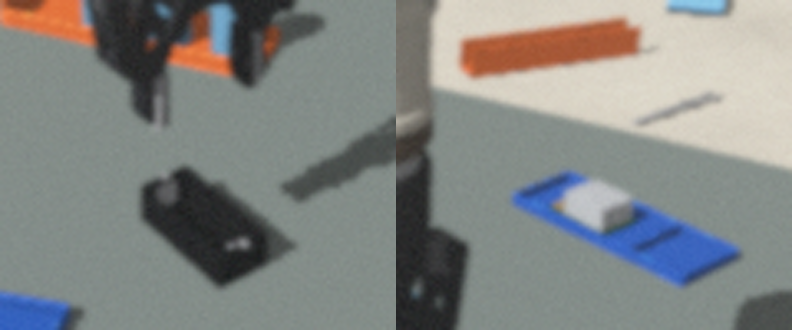

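The board rests flat in its bay (right crop, near (597,205)), and the fingers are above the holder. I grip it.

>>> move_arm(
  increments=[
    [[0.06,0.02,0.9],[0,0,0],0.7],
    [[0,0,0.9],[0,0,0],0.7],
    [[0,0,0.9],[0,0,0],0.7],
    [[0,0,0.6],[0,0,0],0.7],
    [[0,0,0.32],[0,0,0],0.7],
  ],
  grip_force=25,
)

```text
t: 8.27
eef_pos: [0.4522, 0.153, 0.0081]
orientation: [[0.936, -0.353, -0.003], [-0.353, -0.936, -0.001], [-0.003, 0.002, -1.0]]
force: [1.0, 0.5, -0.6]
opening: 0.06
finger_force: 0.0
```

>>> move_arm(
  increments=[
    [[0,0,0],[0,0,0],0.2],
    [[0,0,0],[0,0,0],0.2],
    [[0,0,0],[0,0,0],0.2],
    [[0,0,0],[0,0,0],0.2],
    [[0,0,0],[0,0,0],0.2],
  ],
)

```text
t: 8.68
eef_pos: [0.4544, 0.1543, 0.011]
orientation: [[0.936, -0.352, 0.002], [-0.352, -0.936, 0.0], [0.002, -0.001, -1.0]]
force: [0.9, 0.1, -0.2]
opening: 0.0364
finger_force: 27.3
```

>>> move_arm(
  increments=[
    [[0,0,-0.3],[0,0,0],0.2],
    [[0,0,-0.6],[0,0,0],0.2],
    [[0,0,-0.6],[0,0,0],0.2],
    [[0,0,-0.6],[0,0,0],0.2],
    [[0,0,0],[0,0,0],0.2],
  ],
)

```text
t: 9.1
eef_pos: [0.4563, 0.1546, 0.0663]
orientation: [[0.936, -0.351, 0.007], [-0.351, -0.936, 0.001], [0.006, -0.003, -1.0]]
force: [1.0, 0.4, -0.3]
opening: 0.0365
finger_force: 27.4
```

```bash
python3 -c "
from h import *
plan((.5087,.3626,.06,18.6),(.5087,.3626,.0145,18.6))"
```

```text
t 9.1 pos [0.4563 0.1546 0.0663] yaw -20.6 tilt [0.0069 0.0006] open 0.0365 F [ 1.   0.4 -0.3]
turn z -0.684 shift [ 4.64 -7.22  0.25]
turn z 0.0 shift [0.   0.   1.82]
```

>>> move_arm(
  increments=[
    [[0,0,0],[0,0,-0.114],0.2],
    [[0,0,0],[0,0,-0.114],0.2],
    [[0,0,0],[0,0,-0.114],0.2],
    [[0,0,0],[0,0,-0.114],0.2],
    [[0,0,0],[0,0,-0.114],0.2],
  ],
)

```text
t: 9.52
eef_pos: [0.4532, 0.1543, 0.0622]
orientation: [[0.977, 0.215, -0.0], [0.215, -0.977, -0.0], [-0.0, -0.0, -1.0]]
force: [0.5, 0.3, -1.6]
opening: 0.0366
finger_force: 27.4
```

>>> move_arm(
  increments=[
    [[0,0,0],[0,0,-0.114],0.2],
    [[0.52,-0.8,0],[0,0,0],0.2],
    [[0.52,-0.8,0],[0,0,0],0.2],
    [[0.52,-0.8,0],[0,0,0],0.2],
    [[0.52,-0.8,0],[0,0,0],0.2],
  ],
)

```text
t: 9.93
eef_pos: [0.4772, 0.2476, 0.0622]
orientation: [[0.948, 0.319, -0.0], [0.319, -0.948, -0.0], [-0.0, 0.0, -1.0]]
force: [1.3, -0.2, -1.0]
opening: 0.0363
finger_force: 27.4
```

>>> move_arm(
  increments=[
    [[0.52,-0.8,0],[0,0,0],0.2],
    [[0.52,-0.8,0],[0,0,0],0.2],
    [[0.52,-0.8,0],[0,0,0],0.2],
    [[0.52,-0.8,0],[0,0,0],0.2],
    [[0.52,-0.8,0],[0,0,0],0.2],
  ],
)

```text
t: 10.35
eef_pos: [0.5067, 0.3633, 0.0619]
orientation: [[0.948, 0.319, -0.001], [0.319, -0.948, -0.0], [-0.001, 0.0, -1.0]]
force: [-0.2, -0.3, -0.1]
opening: 0.0364
finger_force: 27.4
```

>>> move_arm(
  increments=[
    [[0,0,0],[0,0,0],0.2],
    [[0,0,0],[0,0,0],0.2],
  ],
)

```text
t: 10.52
eef_pos: [0.5066, 0.3629, 0.062]
orientation: [[0.947, 0.321, -0.0], [0.321, -0.947, -0.0], [-0.0, 0.0, -1.0]]
force: [-0.7, -0.3, -0.7]
opening: 0.0364
finger_force: 27.3
```

```bash
python3 -c "
from h import *
plan((.5087,.3626,.03,18.6),(.5087,.3626,.0145,18.6))"
```

```text
t 10.52 pos [0.5066 0.3629 0.062 ] yaw 18.7 tilt [-0.0004 -0.0004] open 0.0364 F [-0.7 -0.3 -0.7]
turn z 0.002 shift [0.08 0.04 1.28]
turn z 0.0 shift [0.   0.   0.62]
```

>>> move_arm(
  increments=[
    [[0.08,0.04,0.5],[0,0,0],0.2],
    [[0,0,0.6],[0,0,0],0.2],
    [[0,0,0.4],[0,0,0],0.2],
    [[0,0,0.25],[0,0,0],0.2],
    [[0,0,0.15],[0,0,0],0.2],
  ],
)

```text
t: 10.93
eef_pos: [0.508, 0.3606, 0.0134]
orientation: [[0.948, 0.318, -0.003], [0.318, -0.948, -0.002], [-0.003, 0.0, -1.0]]
force: [-12.2, -7.8, 30.5]
opening: 0.036
finger_force: 31.2
```

>>> move_arm(
  increments=[
    [[0,0,0],[0,0,0],0.2],
    [[0,0,0],[0,0,0],0.2],
  ],
)

```text
t: 11.1
eef_pos: [0.5094, 0.3617, 0.0151]
orientation: [[0.948, 0.319, 0.0], [0.319, -0.948, 0.0], [0.0, -0.0, -1.0]]
force: [0.1, 0.0, -0.7]
opening: 0.0362
finger_force: 27.4
```

Run:
```python
from h import *
im=read_camera("side")[:,:,::-1]
plan((.5087,.3626,.0135,18.6))
u=w2px("side",[[.51,.345,.03]])[0].astype(int);print(u)
cv2.imwrite("pics/b5.png",cv2.resize(im[u[1]-70:u[1]+60,u[0]-80:u[0]+80],None,fx=3.3,fy=3.3,interpolation=2))
```

```text
t 11.15 pos [0.5096 0.3619 0.0153] yaw 18.6 tilt [0.0008 0.0004] open 0.0361 F [-0.4  0.4 -0.4]
turn z -0.0 shift [-0.02 -0.04  0.07]
[238 302]
```

View pics/b5.png

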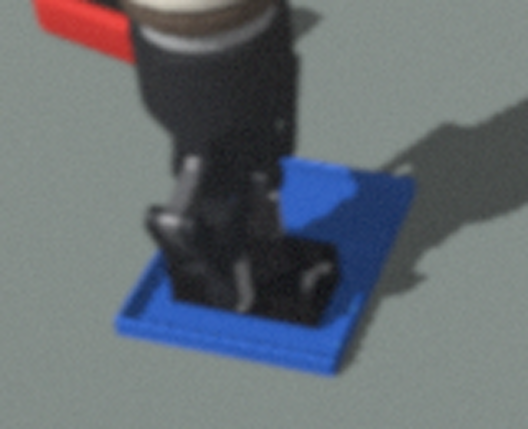

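The holder is in the larger bay just above the floor. It touched briefly from overshoot, so I'll end later descents more slowly. Now release.

>>> move_arm(
  increments=[
    [[0,0,0.03],[0,0,0],0.2],
    [[0,0,0.02],[0,0,0],0.2],
    [[0,0,0],[0,0,0],0.52],
    [[0,0,0],[0,0,0],0.52],
    [[0,0,0],[0,0,0],0.52],
  ],
)

```text
t: 11.57
eef_pos: [0.5093, 0.362, 0.014]
orientation: [[0.948, 0.319, 0.0], [0.319, -0.948, 0.0], [0.0, -0.0, -1.0]]
force: [0.4, -0.0, -0.1]
opening: 0.0444
finger_force: 0.0
```

>>> move_arm(
  increments=[
    [[0,0,-0.4],[0,0,0],0.52],
    [[0,0,-0.9],[0,0,0],0.52],
    [[0,0,-1],[0,0,0],0.6],
    [[0,0,-1],[0,0,0],0.7],
    [[0,0,-0.9],[0,0,0],0.7],
  ],
)

```text
t: 11.98
eef_pos: [0.5095, 0.3621, 0.1213]
orientation: [[0.948, 0.319, 0.001], [0.319, -0.948, 0.001], [0.002, -0.0, -1.0]]
force: [-0.0, -0.5, 1.0]
opening: 0.0596
finger_force: 0.0
```

```bash
python3 -c "
from h import *
plan((*C1,.125,10),(*C1,.024,10))"
```

```text
t 11.98 pos [0.5095 0.3621 0.1213] yaw 18.6 tilt [0.0015 0.0007] open 0.0596 F [-0.  -0.5  1. ]
turn z 0.15 shift [-1.34 15.74 -0.15]
turn z 0.0 shift [0.   0.   4.04]
```

>>> move_arm(
  increments=[
    [[0,0,-0.2],[0,0,0.075],0.7],
    [[0,0,-0.2],[0,0,0.075],0.7],
    [[-0.08,0.925,0],[0,0,0],0.7],
    [[-0.08,0.925,0],[0,0,0],0.7],
    [[-0.08,0.925,0],[0,0,0],0.7],
  ],
)

```text
t: 12.4
eef_pos: [0.5155, 0.2921, 0.1299]
orientation: [[0.985, 0.175, 0.001], [0.175, -0.985, 0.0], [0.001, -0.0, -1.0]]
force: [-0.1, -0.3, -0.1]
opening: 0.0598
finger_force: 0.0
```

>>> move_arm(
  increments=[
    [[-0.08,0.925,0],[0,0,0],0.7],
    [[-0.08,0.925,0],[0,0,0],0.7],
    [[-0.08,0.925,0],[0,0,0],0.7],
    [[-0.08,0.925,0],[0,0,0],0.7],
    [[-0.08,0.925,0],[0,0,0],0.7],
  ],
)

```text
t: 12.82
eef_pos: [0.5258, 0.1759, 0.1298]
orientation: [[0.985, 0.174, 0.001], [0.174, -0.985, 0.0], [0.001, 0.0, -1.0]]
force: [0.2, 0.2, -0.8]
opening: 0.0597
finger_force: 0.0
```

>>> move_arm(
  increments=[
    [[-0.08,0.925,0],[0,0,0],0.7],
    [[-0.08,0.925,0],[0,0,0],0.7],
    [[-0.08,0.925,0],[0,0,0],0.7],
    [[-0.08,0.925,0],[0,0,0],0.7],
    [[-0.08,0.925,0],[0,0,0],0.7],
  ],
)

```text
t: 13.23
eef_pos: [0.5361, 0.0602, 0.1298]
orientation: [[0.985, 0.174, 0.001], [0.174, -0.985, -0.0], [0.001, 0.0, -1.0]]
force: [1.2, 0.6, 0.4]
opening: 0.0597
finger_force: 0.0
```

>>> move_arm(
  increments=[
    [[-0.08,0.925,0],[0,0,0],0.7],
    [[-0.08,0.925,0],[0,0,0],0.7],
    [[-0.08,0.925,0],[0,0,0],0.7],
    [[-0.08,0.925,0],[0,0,0],0.7],
    [[0,0,0],[0,0,0],0.7],
  ],
)

```text
t: 13.65
eef_pos: [0.5449, -0.0349, 0.13]
orientation: [[0.985, 0.171, 0.002], [0.171, -0.985, -0.002], [0.002, 0.002, -1.0]]
force: [-0.1, -0.3, 0.5]
opening: 0.0598
finger_force: 0.0
```

>>> move_arm(
  increments=[
    [[0,0,0],[0,0,0],0.7],
    [[0,0,0],[0,0,0],0.7],
  ],
)

```text
t: 13.82
eef_pos: [0.5441, -0.0307, 0.1293]
orientation: [[0.985, 0.174, 0.0], [0.174, -0.985, 0.0], [0.0, -0.0, -1.0]]
force: [-0.2, -0.2, 0.4]
opening: 0.0597
finger_force: 0.0
```

Run:
```python
from h import *
im=read_camera("side")[:,:,::-1]
plan((*C1,.024,10))
u=w2px("side",[[*C1,.06]])[0].astype(int);v=w2px("side",[[.51,.345,.03]])[0].astype(int)
f=lambda u:cv2.resize(im[u[1]-60:u[1]+50,u[0]-60:u[0]+60],None,fx=3.3,fy=3.3,interpolation=2)
cv2.imwrite("pics/b6.png",np.hstack([f(u),f(v)]))
```

```text
t 13.87 pos [ 0.544  -0.0304  0.1291] yaw 10.1 tilt [0.0002 0.0003] open 0.0599 F [-0.7  0.4  0. ]
turn z 0.001 shift [0.03 0.04 4.21]
```

View pics/b6.png

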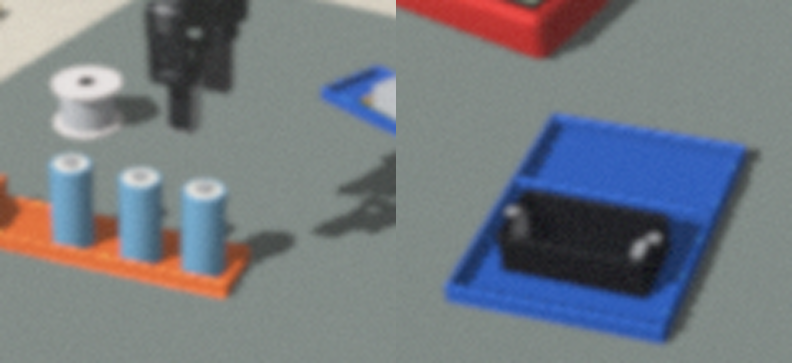

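The holder lies flat in the larger bay, and the fingers are above the front cell at (205,190). I descend and grip.

>>> move_arm(
  increments=[
    [[0.03,0.04,0.8],[0,0,0],0.7],
    [[0,0,0.9],[0,0,0],0.7],
    [[0,0,0.9],[0,0,0],0.7],
    [[0,0,0.8],[0,0,0],0.7],
    [[0,0,0.5],[0,0,0],0.7],
  ],
  grip_force=35,
)

```text
t: 14.28
eef_pos: [0.5435, -0.0305, 0.0291]
orientation: [[0.984, 0.175, -0.003], [0.175, -0.984, 0.001], [-0.003, -0.002, -1.0]]
force: [-0.7, -0.6, 0.7]
opening: 0.0598
finger_force: 0.0
```

>>> move_arm(
  increments=[
    [[0,0,0.2],[0,0,0],0.7],
    [[0,0,0.1],[0,0,0],0.7],
    [[0,0,0],[0,0,0],0.6],
    [[0,0,0],[0,0,0],0.5],
    [[0,0,0],[0,0,0],0.4],
  ],
)

```text
t: 14.7
eef_pos: [0.546, -0.0322, 0.0251]
orientation: [[0.985, 0.174, 0.002], [0.174, -0.985, -0.001], [0.002, 0.001, -1.0]]
force: [0.0, 0.1, 0.2]
opening: 0.034
finger_force: 0.0
```

>>> move_arm(
  increments=[
    [[0,0,0],[0,0,0],0.2],
    [[0,0,0],[0,0,0],0.2],
    [[0,0,0],[0,0,0],0.2],
    [[0,0,0],[0,0,0],0.2],
    [[0,0,0],[0,0,0],0.2],
  ],
)

```text
t: 15.12
eef_pos: [0.5461, -0.0323, 0.0252]
orientation: [[0.985, 0.174, 0.002], [0.174, -0.985, -0.001], [0.002, 0.001, -1.0]]
force: [0.2, 1.3, 6.6]
opening: 0.031
finger_force: 34.7
```

>>> move_arm(
  increments=[
    [[0,0,-0.2],[0,0,0],0.2],
    [[0,0,-0.4],[0,0,0],0.2],
    [[0,0,-0.4],[0,0,0],0.2],
    [[0,0,-0.2],[0,0,0],0.2],
    [[0,0,0],[0,0,0],0.2],
  ],
)

```text
t: 15.53
eef_pos: [0.5464, -0.0324, 0.0559]
orientation: [[0.985, 0.174, 0.003], [0.174, -0.985, -0.001], [0.003, 0.002, -1.0]]
force: [0.1, -1.2, -1.3]
opening: 0.0307
finger_force: 34.8
```

Run:
```python
from h import *
im=read_camera("side")[:,:,::-1]
plan((.4322,-.3074,.10,-18.4),(.4322,-.3074,.025,-18.4))
u=w2px("side",[[*C1,.06]])[0].astype(int)
f=lambda u:cv2.resize(im[u[1]-60:u[1]+50,u[0]-60:u[0]+60],None,fx=3.3,fy=3.3,interpolation=2)
cv2.imwrite("pics/b7.png",f(u))
```

```text
t 15.58 pos [ 0.5458 -0.0323  0.055 ] yaw 10.0 tilt [ 0.0022 -0.0006] open 0.0309 F [ 0.3 -1.1 -1.4]
turn z 0.496 shift [-0.84 11.88 -1.8 ]
turn z 0.0 shift [ 0. -0.  3.]
```

View pics/b7.png

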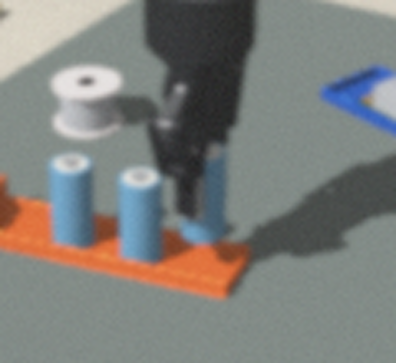

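The cell is held upright and clear of the lane. I carry it to the long tray's small bay.

>>> move_arm(
  increments=[
    [[0,0,-0.4],[0,0,0.099],0.2],
    [[0,0,-0.4],[0,0,0.099],0.2],
    [[0,0,-0.4],[0,0,0.099],0.2],
    [[0,0,-0.4],[0,0,0.099],0.2],
    [[0,0,-0.3],[0,0,0.099],0.2],
  ],
)

```text
t: 16.0
eef_pos: [0.5449, -0.032, 0.1017]
orientation: [[0.948, -0.319, -0.0], [-0.319, -0.948, 0.0], [-0.0, 0.0, -1.0]]
force: [0.5, -0.2, -1.5]
opening: 0.0311
finger_force: 34.8
```

>>> move_arm(
  increments=[
    [[-0.04,0.5,0],[0,0,0],0.2],
    [[-0.06,0.85,0],[0,0,0],0.2],
    [[-0.06,0.85,0],[0,0,0],0.2],
    [[-0.06,0.85,0],[0,0,0],0.2],
    [[-0.06,0.85,0],[0,0,0],0.2],
  ],
)

```text
t: 16.42
eef_pos: [0.5061, -0.1236, 0.1003]
orientation: [[0.95, -0.312, -0.002], [-0.312, -0.95, 0.0], [-0.002, 0.0, -1.0]]
force: [1.2, 0.3, -2.0]
opening: 0.031
finger_force: 34.9
```

>>> move_arm(
  increments=[
    [[-0.06,0.85,0],[0,0,0],0.2],
    [[-0.06,0.85,0],[0,0,0],0.2],
    [[-0.06,0.85,0],[0,0,0],0.2],
    [[-0.06,0.85,0],[0,0,0],0.2],
    [[-0.06,0.85,0],[0,0,0],0.2],
  ],
)

```text
t: 16.83
eef_pos: [0.4654, -0.222, 0.1003]
orientation: [[0.95, -0.312, -0.001], [-0.312, -0.95, 0.001], [-0.002, -0.0, -1.0]]
force: [0.3, -0.2, -1.6]
opening: 0.0311
finger_force: 34.9
```

>>> move_arm(
  increments=[
    [[-0.06,0.85,0],[0,0,0],0.2],
    [[-0.06,0.85,0],[0,0,0],0.2],
    [[-0.06,0.85,0],[0,0,0],0.2],
    [[-0.05,0.68,0],[0,0,0],0.2],
    [[0,0,0],[0,0,0],0.2],
  ],
)

```text
t: 17.25
eef_pos: [0.4342, -0.2986, 0.1007]
orientation: [[0.949, -0.315, -0.001], [-0.315, -0.949, -0.001], [-0.001, 0.001, -1.0]]
force: [0.3, -0.0, -1.8]
opening: 0.0309
finger_force: 35.0
```

>>> move_arm(
  increments=[
    [[0,0,0],[0,0,0],0.2],
    [[0,0,0],[0,0,0],0.2],
  ],
)

```text
t: 17.42
eef_pos: [0.4356, -0.2951, 0.1006]
orientation: [[0.949, -0.314, -0.001], [-0.314, -0.949, 0.001], [-0.001, -0.001, -1.0]]
force: [0.1, 0.3, -1.9]
opening: 0.0311
finger_force: 35.0
```

```bash
python3 -c "
from h import *
plan((.4322,-.3074,.0275,-18.4))"
```

```text
t 17.42 pos [ 0.4356 -0.2951  0.1006] yaw -18.3 tilt [-0.0009  0.0014] open 0.0311 F [ 0.1  0.3 -1.9]
turn z 0.002 shift [0.03 0.51 2.92]
```

>>> move_arm(
  increments=[
    [[0.03,0.51,0],[0,0,0],0.2],
    [[0,0,0.7],[0,0,0],0.2],
    [[0,0,0.8],[0,0,0],0.2],
    [[0,0,0.6],[0,0,0],0.2],
    [[0,0,0.4],[0,0,0],0.2],
  ],
)

```text
t: 17.83
eef_pos: [0.4322, -0.307, 0.0369]
orientation: [[0.95, -0.313, -0.002], [-0.313, -0.95, 0.002], [-0.002, -0.001, -1.0]]
force: [0.3, 0.6, -1.2]
opening: 0.0313
finger_force: 35.1
```

>>> move_arm(
  increments=[
    [[0,0,0.2],[0,0,0],0.2],
    [[0,0,0.15],[0,0,0],0.2],
    [[0,0,0.05],[0,0,0],0.2],
    [[0,0,0],[0,0,0],0.2],
    [[0,0,0],[0,0,0],0.2],
  ],
)

```text
t: 18.25
eef_pos: [0.4334, -0.3085, 0.0296]
orientation: [[0.949, -0.315, 0.001], [-0.315, -0.949, -0.001], [0.001, 0.001, -1.0]]
force: [0.0, 0.2, -1.5]
opening: 0.0313
finger_force: 35.0
```

Run:
```python
from h import *
im=read_camera("side")[:,:,::-1]
plan((.4322,-.3074,.0255,-18.4))
u=w2px("side",[[.4322,-.3074,.04]])[0].astype(int);print(u)
cv2.imwrite("pics/b8.png",cv2.resize(im[u[1]-60:u[1]+40,u[0]-60:u[0]+60],None,fx=4,fy=4,interpolation=2))
```

```text
t 18.3 pos [ 0.4334 -0.3086  0.0296] yaw -18.3 tilt [ 0.0011 -0.0013] open 0.031 F [-0.3  0.4 -1. ]
turn z 0.001 shift [-0.06 -0.03  0.17]
[420 161]
```

View pics/b8.png

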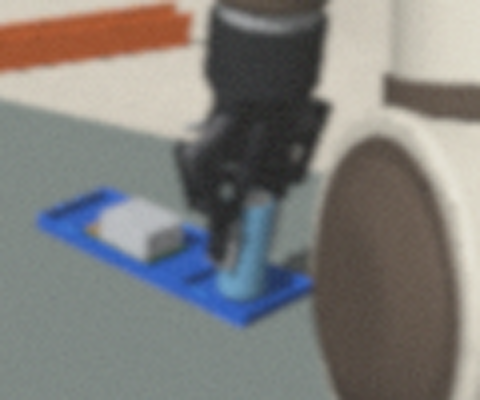

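The cell is inside the small bay but looks leaning. I check that against the perspective of a true vertical there.

Run:
```python
from h import *
for p in((.4334,-.3086),C2):
    a=w2px("side",[[*p,.007],[*p,.077]]);print(a.round(1),(a[1]-a[0]).round(1))
# cell axis: blob centroid line of the light blue pixels
im=cv2.imread("pics/b8.png");h=cv2.cvtColor(im,cv2.COLOR_BGR2HSV)
m=cv2.inRange(h,(90,50,90),(112,190,255))[180:310,200:290]
for r in range(0,130,12):
    u=np.nonzero(m[r])[0]
    if len(u):print(r+180,u.min()+200,u.max()+200)
```

```text
[[418.8 172. ]
 [421.6 149. ]] [  2.8 -23. ]
[[313.4 203.6]
 [312.9 178.8]] [ -0.5 -24.8]
204 266 275
216 243 273
228 200 272
240 200 269
252 200 267
264 200 275
276 200 289
288 200 289
300 200 289
```

Perspective explains most of it, leaving at most about 3° that will settle on contact. I lower to the floor gently and release.

>>> move_arm(
  increments=[
    [[0,0,0.06],[0,0,0],0.2],
    [[0,0,0.04],[0,0,0],0.2],
    [[0,0,0.04],[0,0,0],0.2],
    [[0,0,0.03],[0,0,0],0.2],
    [[0,0,0],[0,0,0],0.2],
  ],
)

```text
t: 18.72
eef_pos: [0.433, -0.3081, 0.0252]
orientation: [[0.949, -0.315, -0.0], [-0.315, -0.949, 0.0], [-0.0, -0.0, -1.0]]
force: [-1.1, 1.4, 3.9]
opening: 0.0314
finger_force: 35.5
```

>>> move_arm(
  increments=[
    [[0,0,0],[0,0,0],0.2],
    [[0,0,0],[0,0,0],0.2],
  ],
)

```text
t: 18.88
eef_pos: [0.433, -0.3081, 0.0252]
orientation: [[0.949, -0.315, -0.0], [-0.315, -0.949, -0.0], [0.0, 0.0, -1.0]]
force: [-1.8, 2.2, 5.8]
opening: 0.0309
finger_force: 35.5
```

>>> move_arm(
  increments=[
    [[0,0,0],[0,0,0],0.42],
    [[0,0,0],[0,0,0],0.5],
    [[0,0,0],[0,0,0],0.55],
    [[0,0,0],[0,0,0],0.55],
    [[0,0,-0.3],[0,0,0],0.55],
  ],
)

```text
t: 19.3
eef_pos: [0.432, -0.307, 0.0308]
orientation: [[0.949, -0.315, -0.002], [-0.315, -0.949, 0.002], [-0.003, -0.002, -1.0]]
force: [0.4, -1.4, -0.5]
opening: 0.0467
finger_force: 0.0
```

>>> move_arm(
  increments=[
    [[0,0,-0.7],[0,0,0],0.55],
    [[0,0,-0.9],[0,0,0],0.55],
    [[0,0,-0.9],[0,0,0],0.6],
    [[0,0,-0.9],[0,0,0],0.7],
    [[0,0,-0.6],[0,0,0],0.7],
  ],
)

```text
t: 19.72
eef_pos: [0.4337, -0.3088, 0.135]
orientation: [[0.949, -0.315, 0.002], [-0.315, -0.949, -0.003], [0.003, 0.002, -1.0]]
force: [0.4, -1.1, -0.4]
opening: 0.0595
finger_force: 0.0
```

Run:
```python
from h import *
im=read_camera("side")[:,:,::-1]
plan((*C2,.13,10),(*C2,.025,10))
u=w2px("side",[[.4322,-.3074,.04]])[0].astype(int)
cv2.imwrite("pics/b9.png",cv2.resize(im[u[1]-50:u[1]+40,u[0]-60:u[0]+60],None,fx=4,fy=4,interpolation=2))
```

```text
t 19.77 pos [ 0.4349 -0.3101  0.1377] yaw -18.3 tilt [ 0.0054 -0.006 ] open 0.0594 F [ 2.  -2.   2.7]
turn z -0.495 shift [  8.23 -10.26   0.31]
turn z 0.0 shift [0.  0.  4.2]
```

View pics/b9.png

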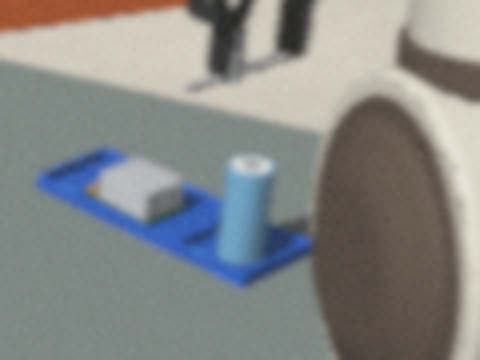

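The cell stands upright in the small bay. Next is the second cell; I have one picture view left, so I check numerically from here.

>>> move_arm(
  increments=[
    [[0,0,0],[0,0,-0.099],0.7],
    [[0,0,0],[0,0,-0.099],0.7],
    [[0,0,0],[0,0,-0.099],0.7],
    [[0,0,0],[0,0,-0.099],0.7],
    [[0,0,0],[0,0,-0.099],0.7],
  ],
)

```text
t: 20.18
eef_pos: [0.4327, -0.3078, 0.1316]
orientation: [[0.984, 0.179, -0.0], [0.179, -0.984, 0.0], [-0.0, -0.001, -1.0]]
force: [-0.2, -0.6, -0.1]
opening: 0.0598
finger_force: 0.0
```

>>> move_arm(
  increments=[
    [[0.68,-0.85,0],[0,0,0],0.7],
    [[0.68,-0.85,0],[0,0,0],0.7],
    [[0.68,-0.85,0],[0,0,0],0.7],
    [[0.68,-0.85,0],[0,0,0],0.7],
    [[0.68,-0.85,0],[0,0,0],0.7],
  ],
)

```text
t: 20.6
eef_pos: [0.4984, -0.1873, 0.1317]
orientation: [[0.985, 0.174, -0.0], [0.174, -0.985, 0.0], [-0.0, -0.0, -1.0]]
force: [-0.0, 0.2, -0.7]
opening: 0.0598
finger_force: 0.0
```

>>> move_arm(
  increments=[
    [[0.68,-0.85,0],[0,0,0],0.7],
    [[0.68,-0.85,0],[0,0,0],0.7],
    [[0.68,-0.85,0],[0,0,0],0.7],
    [[0.68,-0.85,0],[0,0,0],0.7],
    [[0.68,-0.85,0],[0,0,0],0.7],
  ],
)

```text
t: 21.02
eef_pos: [0.5636, -0.0678, 0.1316]
orientation: [[0.985, 0.174, -0.0], [0.174, -0.985, 0.0], [-0.0, -0.0, -1.0]]
force: [-0.5, -0.3, -0.1]
opening: 0.0597
finger_force: 0.0
```

>>> move_arm(
  increments=[
    [[0.68,-0.85,0],[0,0,0],0.7],
    [[0.68,-0.85,0],[0,0,0],0.7],
    [[0,0,0],[0,0,0],0.7],
    [[0,0,0],[0,0,0],0.7],
    [[0,0,0],[0,0,0],0.7],
  ],
)

```text
t: 21.43
eef_pos: [0.589, -0.0217, 0.1316]
orientation: [[0.985, 0.174, -0.001], [0.174, -0.985, -0.0], [-0.001, 0.0, -1.0]]
force: [0.0, -0.5, 0.2]
opening: 0.0599
finger_force: 0.0
```

Run:
```python
from h import *
plan((*C2,.025,10))
# side-view cell tops: bright low-saturation discs; compare predicted and found
im=read_camera("side")[:,:,::-1];g=cv2.inRange(cv2.cvtColor(im,cv2.COLOR_BGR2HSV),(90,70,90),(112,190,255))
n,l,s,c=cv2.connectedComponentsWithStats(g)
print([(s[i].tolist(),c[i].round(1).tolist()) for i in range(1,n) if s[i,4]>100])
print(w2px("side",[[*p,.038] for p in(C2,C3)]).round(1))
```

```text
t 21.43 pos [ 0.589  -0.0217  0.1316] yaw 10.0 tilt [-0.0009 -0.0002] open 0.0599 F [ 0.  -0.5  0.2]
turn z 0.0 shift [0.16 0.04 4.26]
[([426, 0, 102, 87, 5335], [475.8, 36.1]), ([622, 0, 18, 73, 1057], [629.8, 31.2]), ([621, 75, 19, 19, 298], [630.4, 84.5]), ([417, 89, 17, 11, 156], [425.3, 94.3]), ([369, 148, 69, 35, 914], [407.6, 165.6]), ([287, 179, 12, 23, 229], [293.1, 189.9]), ([308, 183, 13, 23, 243], [313.9, 194.3]), ([192, 276, 93, 71, 2897], [241.0, 308.4])]
[[313.2 192.8]
 [292.2 188.4]]
```

Cells 2 and 3 sit where predicted, within 1.5 px. I descend and grip.

>>> move_arm(
  increments=[
    [[0.16,0.04,0.8],[0,0,0],0.7],
    [[0,0,0.9],[0,0,0],0.7],
    [[0,0,0.9],[0,0,0],0.7],
    [[0,0,0.8],[0,0,0],0.7],
    [[0,0,0.5],[0,0,0],0.7],
  ],
)

```text
t: 21.9
eef_pos: [0.5917, -0.0226, 0.0321]
orientation: [[0.985, 0.172, -0.003], [0.172, -0.985, 0.001], [-0.003, -0.001, -1.0]]
force: [-0.4, -0.6, 0.2]
opening: 0.0597
finger_force: 0.0
```

>>> move_arm(
  increments=[
    [[0,0,0.25],[0,0,0],0.7],
    [[0,0,0.1],[0,0,0],0.7],
    [[0,0,0],[0,0,0],0.6],
    [[0,0,0],[0,0,0],0.5],
    [[0,0,0],[0,0,0],0.4],
  ],
)

```text
t: 22.32
eef_pos: [0.5946, -0.022, 0.0272]
orientation: [[0.985, 0.174, 0.002], [0.174, -0.985, -0.001], [0.002, 0.001, -1.0]]
force: [0.1, -0.7, -0.5]
opening: 0.0345
finger_force: 0.0
```

>>> move_arm(
  increments=[
    [[0,0,0],[0,0,0],0.35],
    [[0,0,0],[0,0,0],0.3],
    [[0,0,0],[0,0,0],0.2],
    [[0,0,0],[0,0,0],0.2],
    [[0,0,0],[0,0,0],0.2],
  ],
)

```text
t: 22.73
eef_pos: [0.5948, -0.022, 0.0273]
orientation: [[0.985, 0.174, 0.003], [0.174, -0.985, -0.001], [0.002, 0.001, -1.0]]
force: [-0.6, -1.0, 5.9]
opening: 0.0312
finger_force: 34.9
```

>>> move_arm(
  increments=[
    [[0,0,-0.2],[0,0,0],0.2],
    [[0,0,-0.5],[0,0,0],0.2],
    [[0,0,-0.8],[0,0,0],0.2],
    [[0,0,-0.8],[0,0,0],0.2],
    [[0,0,-0.8],[0,0,0],0.2],
  ],
)

```text
t: 23.15
eef_pos: [0.5931, -0.0215, 0.1045]
orientation: [[0.985, 0.174, -0.001], [0.174, -0.985, 0.0], [-0.001, -0.0, -1.0]]
force: [0.5, 0.1, -0.8]
opening: 0.0315
finger_force: 34.8
```

>>> move_arm(
  increments=[
    [[0,0,-0.5],[0,0,0],0.2],
    [[0,0,0],[0,0,0],0.2],
    [[0,0,0],[0,0,0],0.2],
  ],
)

```text
t: 23.4
eef_pos: [0.5938, -0.0217, 0.1163]
orientation: [[0.985, 0.174, 0.001], [0.174, -0.985, -0.0], [0.001, 0.0, -1.0]]
force: [0.1, -0.2, -1.0]
opening: 0.0315
finger_force: 34.8
```

```bash
python3 -c "
from h import *
plan((.5304,.2982,.115,18.6),(.5304,.2982,.0295,18.6))"
```

```text
t 23.4 pos [ 0.5938 -0.0217  0.1163] yaw 10.0 tilt [ 0.0012 -0.0002] open 0.0315 F [ 0.1 -0.2 -1. ]
turn z -0.15 shift [  1.68 -12.94   0.05]
turn z 0.0 shift [0.   0.   3.42]
```

>>> move_arm(
  increments=[
    [[0,0,0],[0,0,-0.075],0.2],
    [[0,0,0],[0,0,-0.075],0.2],
    [[0.05,-0.45,0],[0,0,0],0.2],
    [[0.11,-0.83,0],[0,0,0],0.2],
    [[0.11,-0.83,0],[0,0,0],0.2],
  ],
)

```text
t: 23.82
eef_pos: [0.5818, 0.0314, 0.1142]
orientation: [[0.949, 0.316, -0.003], [0.316, -0.949, 0.001], [-0.002, -0.002, -1.0]]
force: [-0.3, 0.8, -1.7]
opening: 0.0311
finger_force: 34.9
```

>>> move_arm(
  increments=[
    [[0.11,-0.83,0],[0,0,0],0.2],
    [[0.11,-0.83,0],[0,0,0],0.2],
    [[0.11,-0.83,0],[0,0,0],0.2],
    [[0.11,-0.83,0],[0,0,0],0.2],
    [[0.11,-0.83,0],[0,0,0],0.2],
  ],
)

```text
t: 24.23
eef_pos: [0.5613, 0.1349, 0.1143]
orientation: [[0.948, 0.317, -0.003], [0.317, -0.948, 0.0], [-0.003, -0.001, -1.0]]
force: [0.4, 0.4, -1.5]
opening: 0.0309
finger_force: 34.9
```

>>> move_arm(
  increments=[
    [[0.11,-0.83,0],[0,0,0],0.2],
    [[0.11,-0.83,0],[0,0,0],0.2],
    [[0.11,-0.83,0],[0,0,0],0.2],
    [[0.11,-0.83,0],[0,0,0],0.2],
    [[0.11,-0.83,0],[0,0,0],0.2],
  ],
)

```text
t: 24.65
eef_pos: [0.5411, 0.2374, 0.1142]
orientation: [[0.948, 0.317, -0.003], [0.317, -0.948, -0.0], [-0.003, -0.001, -1.0]]
force: [0.7, -0.4, -1.7]
opening: 0.0313
finger_force: 34.9
```

>>> move_arm(
  increments=[
    [[0.11,-0.83,0],[0,0,0],0.2],
    [[0.11,-0.83,0],[0,0,0],0.2],
    [[0.07,-0.5,0],[0,0,0],0.2],
    [[0,0,0],[0,0,0],0.2],
    [[0,0,0],[0,0,0],0.2],
  ],
)

```text
t: 25.07
eef_pos: [0.5317, 0.2896, 0.1149]
orientation: [[0.948, 0.32, -0.001], [0.32, -0.948, -0.001], [-0.002, 0.0, -1.0]]
force: [-0.0, 0.9, -1.4]
opening: 0.031
finger_force: 34.9
```

```bash
python3 -c "
from h import *
plan((.5304,.2982,.0315,18.6))"
```

```text
t 25.07 pos [0.5317 0.2896 0.1149] yaw 18.6 tilt [-0.0015 -0.0009] open 0.031 F [-0.   0.9 -1.4]
turn z 0.001 shift [ 0.06 -0.34  3.34]
```

>>> move_arm(
  increments=[
    [[0.06,-0.34,0],[0,0,0],0.2],
    [[0,0,0.7],[0,0,0],0.2],
    [[0,0,0.8],[0,0,0],0.2],
    [[0,0,0.8],[0,0,0],0.2],
    [[0,0,0.5],[0,0,0],0.2],
  ],
)

```text
t: 25.48
eef_pos: [0.5303, 0.297, 0.0435]
orientation: [[0.948, 0.318, -0.003], [0.318, -0.948, -0.001], [-0.003, -0.0, -1.0]]
force: [0.2, -0.6, -2.1]
opening: 0.0311
finger_force: 35.0
```

>>> move_arm(
  increments=[
    [[0,0,0.3],[0,0,0],0.2],
    [[0,0,0.15],[0,0,0],0.2],
    [[0,0,0.05],[0,0,0],0.2],
    [[0,0,0],[0,0,0],0.2],
    [[0,0,0],[0,0,0],0.2],
  ],
)

```text
t: 25.9
eef_pos: [0.5322, 0.2982, 0.0345]
orientation: [[0.948, 0.319, 0.002], [0.319, -0.948, 0.001], [0.002, -0.0, -1.0]]
force: [0.0, 0.5, -1.0]
opening: 0.0312
finger_force: 34.9
```

```bash
python3 -c "
from h import *
plan((.5304,.2982,.0272,18.6))"
```

```text
t 25.9 pos [0.5322 0.2982 0.0345] yaw 18.6 tilt [0.002  0.0007] open 0.0312 F [ 0.   0.5 -1. ]
turn z 0.0 shift [-0.07 -0.02  0.29]
```

>>> move_arm(
  increments=[
    [[0,0,0.12],[0,0,0],0.2],
    [[0,0,0.08],[0,0,0],0.2],
    [[0,0,0.05],[0,0,0],0.2],
    [[0,0,0.02],[0,0,0],0.2],
    [[0,0,0],[0,0,0],0.2],
  ],
)

```text
t: 26.32
eef_pos: [0.5315, 0.298, 0.0273]
orientation: [[0.948, 0.319, 0.0], [0.319, -0.948, -0.0], [0.0, 0.0, -1.0]]
force: [-2.4, -0.4, 4.7]
opening: 0.0314
finger_force: 35.5
```

>>> move_arm(
  increments=[
    [[0,0,0],[0,0,0],0.2],
    [[0,0,0],[0,0,0],0.2],
  ],
)

```text
t: 26.48
eef_pos: [0.5315, 0.298, 0.0273]
orientation: [[0.948, 0.319, 0.0], [0.319, -0.948, -0.0], [0.0, 0.0, -1.0]]
force: [-2.1, -0.7, 6.0]
opening: 0.0313
finger_force: 35.5
```

On the floor (6 N). Release and rise.

>>> move_arm(
  increments=[
    [[0,0,0],[0,0,0],0.42],
    [[0,0,0],[0,0,0],0.5],
    [[0,0,0],[0,0,0],0.53],
    [[0,0,0],[0,0,0],0.53],
    [[0,0,-0.3],[0,0,0],0.53],
  ],
)

```text
t: 26.9
eef_pos: [0.53, 0.2974, 0.0325]
orientation: [[0.948, 0.319, -0.003], [0.319, -0.948, -0.001], [-0.003, -0.0, -1.0]]
force: [0.5, 0.6, -0.3]
opening: 0.0453
finger_force: 0.0
```

>>> move_arm(
  increments=[
    [[0,0,-0.7],[0,0,0],0.53],
    [[0,0,-0.9],[0,0,0],0.53],
    [[0,0,-0.9],[0,0,0],0.6],
    [[0,0,-0.9],[0,0,0],0.7],
    [[0,0,-0.5],[0,0,0],0.7],
  ],
)

```text
t: 27.32
eef_pos: [0.5328, 0.2984, 0.1352]
orientation: [[0.948, 0.319, 0.004], [0.319, -0.948, 0.001], [0.005, 0.0, -1.0]]
force: [0.7, -0.2, -0.3]
opening: 0.0597
finger_force: 0.0
```

>>> move_arm(
  increments=[
    [[0,0,0],[0,0,0.075],0.7],
    [[0,0,0],[0,0,0.075],0.7],
    [[0,0,0],[0,0,0],0.7],
  ],
)

```text
t: 27.57
eef_pos: [0.5314, 0.2979, 0.1319]
orientation: [[0.985, 0.172, 0.0], [0.172, -0.985, 0.0], [0.0, -0.0, -1.0]]
force: [0.0, -0.0, -0.6]
opening: 0.06
finger_force: 0.0
```

Run:
```python
from h import *
plan((*C3,.13,10),(*C3,.025,10))
im=read_camera("side")[:,:,::-1];g=cv2.inRange(cv2.cvtColor(im,cv2.COLOR_BGR2HSV),(95,70,110),(108,160,255))
n,l,s,c=cv2.connectedComponentsWithStats(g)
print([(s[i].tolist(),c[i].round(1).tolist()) for i in range(1,n) if s[i,4]>60])
print(w2px("side",[[.5315,.298,.038],[*C3,.038],[.5315,.298,.003],[.5315,.298,.073]]).round(1))
```

```text
t 27.57 pos [0.5314 0.2979 0.1319] yaw 9.9 tilt [0.0004 0.0001] open 0.06 F [ 0.  -0.  -0.6]
turn z -0.001 shift [ 2.47 13.04  0.08]
turn z 0.0 shift [0.  0.  4.2]
[([453, 3, 16, 11, 63], [461.6, 8.8]), ([426, 16, 27, 58, 615], [436.2, 45.7]), ([417, 89, 17, 11, 156], [425.2, 94.3]), ([414, 153, 14, 25, 268], [420.2, 165.5]), ([287, 179, 12, 23, 226], [293.0, 189.7]), ([239, 267, 20, 33, 445], [247.5, 283.8])]
[[246.4 278.9]
 [292.2 188.4]
 [248.2 292.9]
 [244.6 264.3]]
```

Cell 2 stands in the square tray as predicted: blob 20x33 px at (247,284). On to cell 3.

>>> move_arm(
  increments=[
    [[0.165,0.87,0],[0,0,0],0.7],
    [[0.165,0.87,0],[0,0,0],0.7],
    [[0.165,0.87,0],[0,0,0],0.7],
    [[0.165,0.87,0],[0,0,0],0.7],
    [[0.165,0.87,0],[0,0,0],0.7],
  ],
)

```text
t: 28.03
eef_pos: [0.5705, 0.1934, 0.1311]
orientation: [[0.984, 0.176, -0.001], [0.176, -0.984, -0.0], [-0.001, -0.0, -1.0]]
force: [0.0, 0.5, -0.5]
opening: 0.0598
finger_force: 0.0
```

>>> move_arm(
  increments=[
    [[0.165,0.87,0],[0,0,0],0.7],
    [[0.165,0.87,0],[0,0,0],0.7],
    [[0.165,0.87,0],[0,0,0],0.7],
    [[0.165,0.87,0],[0,0,0],0.7],
    [[0.165,0.87,0],[0,0,0],0.7],
  ],
)

```text
t: 28.45
eef_pos: [0.6097, 0.0898, 0.1311]
orientation: [[0.984, 0.176, -0.001], [0.176, -0.984, 0.0], [-0.001, -0.0, -1.0]]
force: [-0.6, 0.4, 0.8]
opening: 0.0598
finger_force: 0.0
```

>>> move_arm(
  increments=[
    [[0.165,0.87,0],[0,0,0],0.7],
    [[0.165,0.87,0],[0,0,0],0.7],
    [[0.165,0.87,0],[0,0,0],0.7],
    [[0.165,0.87,0],[0,0,0],0.7],
    [[0.165,0.87,0],[0,0,0],0.7],
  ],
)

```text
t: 28.87
eef_pos: [0.6489, -0.0136, 0.131]
orientation: [[0.984, 0.176, -0.001], [0.176, -0.984, 0.0], [-0.001, -0.0, -1.0]]
force: [-0.7, 0.8, 0.1]
opening: 0.0599
finger_force: 0.0
```

>>> move_arm(
  increments=[
    [[0,0,0],[0,0,0],0.7],
    [[0,0,0],[0,0,0],0.7],
    [[0,0,0],[0,0,0],0.7],
  ],
)

```text
t: 29.12
eef_pos: [0.6485, -0.0121, 0.131]
orientation: [[0.985, 0.175, -0.001], [0.175, -0.985, 0.001], [-0.001, -0.001, -1.0]]
force: [0.7, 0.3, 0.5]
opening: 0.0597
finger_force: 0.0
```

```bash
python3 -c "
from h import *
plan((*C3,.026,10))"
```

```text
t 29.12 pos [ 0.6485 -0.0121  0.131 ] yaw 10.1 tilt [-0.0011  0.0006] open 0.0597 F [0.7 0.3 0.5]
turn z 0.001 shift [0.01 0.02 4.2 ]
```

>>> move_arm(
  increments=[
    [[0,0,0.8],[0,0,0],0.7],
    [[0,0,0.9],[0,0,0],0.7],
    [[0,0,0.9],[0,0,0],0.7],
    [[0,0,0.8],[0,0,0],0.7],
    [[0,0,0.5],[0,0,0],0.7],
  ],
)

```text
t: 29.53
eef_pos: [0.647, -0.0109, 0.0313]
orientation: [[0.984, 0.176, -0.004], [0.176, -0.984, 0.001], [-0.004, -0.002, -1.0]]
force: [-0.8, -0.2, -0.1]
opening: 0.0598
finger_force: 0.0
```

>>> move_arm(
  increments=[
    [[0,0,0.2],[0,0,0],0.7],
    [[0,0,0.1],[0,0,0],0.7],
    [[0,0,0],[0,0,0],0.6],
    [[0,0,0],[0,0,0],0.5],
    [[0,0,0],[0,0,0],0.4],
  ],
)

```text
t: 29.95
eef_pos: [0.6501, -0.0128, 0.0282]
orientation: [[0.985, 0.174, 0.003], [0.174, -0.985, -0.001], [0.003, 0.001, -1.0]]
force: [0.2, 0.1, -1.0]
opening: 0.0346
finger_force: 0.0
```

>>> move_arm(
  increments=[
    [[0,0,0],[0,0,0],0.35],
    [[0,0,0],[0,0,0],0.3],
    [[0,0,0],[0,0,0],0.2],
    [[0,0,0],[0,0,0],0.2],
    [[0,0,0],[0,0,0],0.2],
  ],
)

```text
t: 30.37
eef_pos: [0.6502, -0.0129, 0.0282]
orientation: [[0.985, 0.174, 0.003], [0.174, -0.985, -0.0], [0.002, 0.001, -1.0]]
force: [-0.6, -0.9, 5.6]
opening: 0.0313
finger_force: 34.8
```

>>> move_arm(
  increments=[
    [[0,0,-0.2],[0,0,0],0.2],
    [[0,0,-0.3],[0,0,0],0.2],
    [[0,0,-0.3],[0,0,0],0.2],
    [[0,0,0],[0,0,0],0.2],
    [[0,0,0],[0,0,0],0.2],
  ],
)

```text
t: 30.78
eef_pos: [0.6495, -0.0127, 0.0474]
orientation: [[0.985, 0.174, 0.001], [0.174, -0.985, -0.0], [0.001, 0.001, -1.0]]
force: [-0.1, -0.0, -1.3]
opening: 0.0312
finger_force: 34.8
```

```bash
python3 -c "
from h import *
plan((.5425,-.0315,.046,10),(.5425,-.0315,.0265,10))"
```

```text
t 30.78 pos [ 0.6495 -0.0127  0.0474] yaw 10.0 tilt [ 0.0015 -0.0003] open 0.0312 F [-0.1 -0.  -1.3]
turn z 0.0 shift [-4.35 -0.    0.06]
turn z 0.0 shift [0.   0.   0.78]
```

>>> move_arm(
  increments=[
    [[-0.4,0,0],[0,0,0],0.2],
    [[-0.6,0,0],[0,0,0],0.2],
    [[-0.6,0,0],[0,0,0],0.2],
    [[-0.6,0,0],[0,0,0],0.2],
    [[-0.6,0,0],[0,0,0],0.2],
  ],
)

```text
t: 31.2
eef_pos: [0.5789, -0.0248, 0.0461]
orientation: [[0.985, 0.174, -0.001], [0.174, -0.985, 0.0], [-0.001, -0.0, -1.0]]
force: [0.1, 0.3, -1.3]
opening: 0.0314
finger_force: 34.8
```

>>> move_arm(
  increments=[
    [[-0.6,0,0],[0,0,0],0.2],
    [[-0.6,0,0],[0,0,0],0.2],
    [[-0.35,0,0],[0,0,0],0.2],
    [[0,0,0],[0,0,0],0.2],
    [[0,0,0],[0,0,0],0.2],
  ],
)

```text
t: 31.62
eef_pos: [0.542, -0.0316, 0.0466]
orientation: [[0.985, 0.173, 0.0], [0.173, -0.985, 0.0], [0.0, 0.0, -1.0]]
force: [0.8, 0.1, -1.4]
opening: 0.0309
finger_force: 34.8
```

```bash
python3 -c "
from h import *
plan((.5425,-.0315,.0282,10))"
```

```text
t 31.62 pos [ 0.542  -0.0316  0.0466] yaw 10.0 tilt [0.0004 0.    ] open 0.0309 F [ 0.8  0.1 -1.4]
turn z -0.0 shift [ 0.02 -0.    0.74]
```

>>> move_arm(
  increments=[
    [[0.02,0,0.2],[0,0,0],0.2],
    [[0,0,0.2],[0,0,0],0.2],
    [[0,0,0.13],[0,0,0],0.2],
    [[0,0,0.08],[0,0,0],0.2],
    [[0,0,0.05],[0,0,0],0.2],
  ],
)

```text
t: 32.03
eef_pos: [0.5422, -0.0313, 0.0293]
orientation: [[0.985, 0.174, -0.001], [0.174, -0.985, 0.0], [-0.001, -0.0, -1.0]]
force: [-0.2, 0.4, -0.6]
opening: 0.0313
finger_force: 34.8
```

>>> move_arm(
  increments=[
    [[0,0,0.04],[0,0,0],0.2],
    [[0,0,0.03],[0,0,0],0.2],
    [[0,0,0],[0,0,0],0.2],
    [[0,0,0],[0,0,0],0.2],
  ],
)

```text
t: 32.37
eef_pos: [0.5425, -0.0315, 0.0285]
orientation: [[0.985, 0.174, 0.0], [0.174, -0.985, -0.0], [0.0, 0.0, -1.0]]
force: [0.4, 0.5, -2.4]
opening: 0.0309
finger_force: 34.8
```

>>> move_arm(
  increments=[
    [[0,0,0.03],[0,0,0],0.2],
    [[0,0,0.02],[0,0,0],0.2],
    [[0,0,0],[0,0,0],0.2],
    [[0,0,0],[0,0,0],0.2],
  ],
)

```text
t: 32.7
eef_pos: [0.5427, -0.0315, 0.0282]
orientation: [[0.985, 0.174, 0.0], [0.174, -0.985, -0.0], [0.0, 0.0, -1.0]]
force: [-2.6, 0.7, 6.2]
opening: 0.031
finger_force: 35.6
```

On the lane floor. Release, rise, and check before moving aside.

>>> move_arm(
  increments=[
    [[0,0,0],[0,0,0],0.42],
    [[0,0,0],[0,0,0],0.5],
    [[0,0,0],[0,0,0],0.55],
    [[0,0,0],[0,0,0],0.6],
    [[0,0,-0.3],[0,0,0],0.6],
  ],
)

```text
t: 33.12
eef_pos: [0.5411, -0.0311, 0.0333]
orientation: [[0.985, 0.174, -0.003], [0.174, -0.985, 0.001], [-0.003, -0.001, -1.0]]
force: [-0.1, 0.8, -0.1]
opening: 0.0513
finger_force: 0.0
```

>>> move_arm(
  increments=[
    [[0,0,-0.7],[0,0,0],0.6],
    [[0,0,-0.9],[0,0,0],0.6],
    [[0,0,-1],[0,0,0],0.6],
    [[0,0,-1],[0,0,0],0.6],
    [[0,0,-1],[0,0,0],0.6],
  ],
)

```text
t: 33.53
eef_pos: [0.5422, -0.0314, 0.1512]
orientation: [[0.985, 0.174, 0.0], [0.174, -0.985, -0.0], [0.0, 0.0, -1.0]]
force: [0.6, -0.4, -0.5]
opening: 0.0516
finger_force: 0.0
```

>>> move_arm(
  increments=[
    [[-0.9,0.9,-0.3],[0,0,0],0.6],
    [[-0.9,0.9,0],[0,0,0],0.6],
    [[-0.9,0.9,0],[0,0,0],0.6],
    [[-0.9,0.9,0],[0,0,0],0.6],
    [[-0.9,0.9,0],[0,0,0],0.6],
  ],
)

```text
t: 33.95
eef_pos: [0.4503, -0.1628, 0.1577]
orientation: [[0.985, 0.174, 0.001], [0.174, -0.985, -0.001], [0.001, 0.001, -1.0]]
force: [0.4, -0.3, -0.6]
opening: 0.0512
finger_force: 0.0
```

>>> move_arm(
  increments=[
    [[-0.5,0.9,0],[0,0,0],0.6],
    [[0,0.9,0],[0,0,0],0.6],
    [[0,0.9,0],[0,0,0],0.6],
    [[0,0.9,0],[0,0,0],0.6],
    [[0,0,0],[0,0,0],0.6],
  ],
)

```text
t: 34.37
eef_pos: [0.4549, -0.2564, 0.1581]
orientation: [[0.985, 0.171, 0.002], [0.171, -0.985, -0.003], [0.001, 0.003, -1.0]]
force: [0.1, 0.3, 0.1]
opening: 0.0513
finger_force: 0.0
```

Run:
```python
from h import *
plan()
t=read_camera("top")[:,:,::-1];s=read_camera("side")[:,:,::-1]
cv2.imwrite("pics/top_end.png",t)
a=cv2.resize(t[130:300,110:490],(760,340),interpolation=2);b=cv2.resize(s[120:350,180:460],(316,260),interpolation=2)
c=cv2.resize(s[140:230,250:440],(444,260),interpolation=2)
cv2.imwrite("pics/end.png",np.vstack([a,np.hstack([b,c])]))
```

```text
t 34.37 pos [ 0.4549 -0.2564  0.1581] yaw 9.8 tilt [ 0.0016 -0.0028] open 0.0513 F [0.1 0.3 0.1]
```

View pics/end.png

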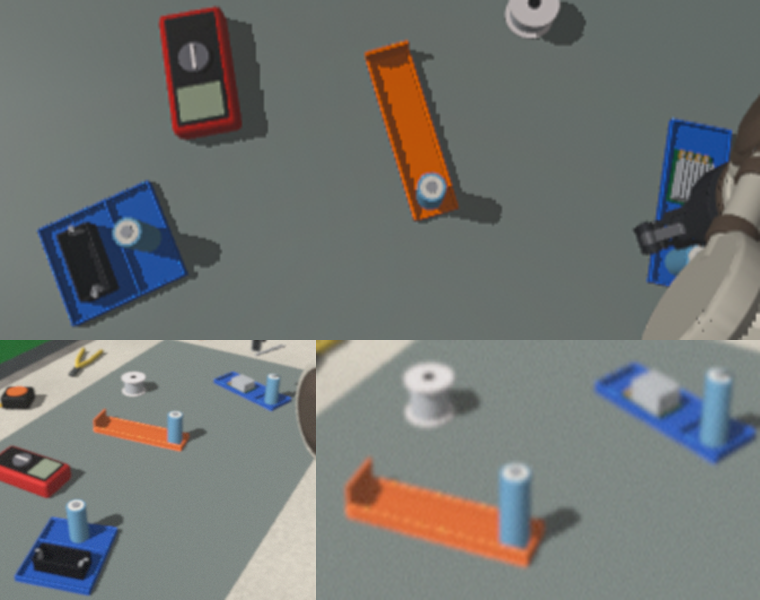

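The final picture shows the third cell upright at the lane's front, at (432,187). Both trays are filled with their cells standing, and the spool and multimeter are unmoved. One quick numeric check of the gap to the stop comes first, then hand-in.

Run:
```python
from h import *
im=cv2.imread("pics/top_end.png");hsv=cv2.cvtColor(im,cv2.COLOR_BGR2HSV)
def mask(lo,hi,box):
    m=cv2.inRange(hsv,lo,hi);k=np.zeros_like(m);u0,v0,u1,v1=box;k[v0:v1,u0:u1]=m[v0:v1,u0:u1];v,u=np.nonzero(k);return np.c_[u,v]
d=np.array([np.cos(.1745),np.sin(.1745)])
L=px2w("top",mask((5,150,60),(18,255,255),(280,140,350,250)),.010)[:,:2]@d
print("front outer edge along lane",np.percentile(L,[.3,1]).round(4))
W=px2w("top",mask((0,0,150),(180,60,255),(312,205,340,240)),.073)[:,:2]
print("cell top",W.mean(0).round(4),len(W),"along",round(W.mean(0)@d,4))
```

```text
front outer edge along lane [0.5047 0.5059]
cell top [ 0.54   -0.0308] 83 along 0.5265
```

```bash
python3 -c "
from station import *
print(hand_in())"
```

```text
the job is handed in; nothing more can be done
None
```

I handed the job in at about 34 s of robot time. In the last picture both kits are made up, with cells upright and the board and holder flat in their bays. The third cell stands about 1–3 mm from the lane's front stop, and the multimeter and spool look unmoved; hand-in returned no verdict.

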